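# Clamp a toy pole in the V-block drilling jig

## Task

Take the pink pole from the rack and lay it in the two V-blocks of the jig, first a little clear of the end stop, then slide it along the blocks until it bears firmly but gently against the stop, without ramming it. Then swing the red strap right across so that its sprung shoe sits squarely on top of the pole and holds it down in the blocks, still touching the stop, and let go. Leave the green pole, the two toy wheels and the spinning top alone.

Things in the scene. Friction and masses are not known exactly. Their poses are not given: they have to be found in the camera images.
- pink_pole: The pink painted wooden pole with bare wood tips, a plain cylinder 28 mm in diameter and 160 mm long, about 80 g. Origin at its middle on its axis; its x axis runs along the pole (both ends are alike). It starts in one of the two places of the rack.
- green_pole: A green pole of the same size in the other place of the rack; not to be disturbed. Origin and axes as for the pink pole.
- rack: Dark wooden rack, 150 x 170 mm, fixed. Origin: centre of its underside. Two places, at y = +45 and -45 mm, hold a pole along the rack's x, axis 50 mm above the bench. Each has two notched supports 16 mm long at x = +55 and -55 mm, 64 mm wide, tops level with the pole's axis; between them fingers have free room beside the pole down to the base board, 12 mm above the bench.
- jig: Fixed jig on a plywood base 250 x 175 mm, 15 mm thick; origin under the V, at bench height. Two pale wooden 90-degree V-blocks span x = 42 to 66 mm and -66 to -42 mm, 64 mm wide; their flanks end level with a seated pole's axis and open 42 mm wide. The 84 mm gap between them is free for fingers down to the base board. A pole pressed down into them drags by a few newtons as it slides.
- v_axis (a point): Where the axis of a 28 mm pole lies when seated in the V-blocks, midway between the two blocks, 55 mm above the bench (straight above the jig's origin). x runs along the V towards the end stop, y points to the side where the strap's pivot post stands, z up.
- stop: Fixed aluminium end stop, 36 mm wide, its top 73 mm above the bench. Origin at the foot of its face, on the line of the V; axes as v_axis; the face looks to -x. Set anew each time, 72 to 97 mm from v_axis. A pole that touches it has its middle 80 mm before the face. The face is hard: press the pole on it with about 6 to 10 N; 16 N is too much.
- strap (a joint): Swing of the red strap about its upright pivot, rad. 0: parallel to the V, knob towards -x of v_axis. It grows as the knob comes in over the V and on towards the stop (anticlockwise from above); 1.57: square across, shoe right over the pole's axis. Limits -0.8, 1.62. Starts open, -0.5 to 0. Light friction; stays where left. From about 1.0 the shoe rides up a seated pole.
- pivot (a point): Top of the strap's pivot pin, on the pivot axis, 85 mm to the +y side of v_axis, 102 mm above the bench; axes parallel to v_axis.
- strap_knob (a point): Middle of the upright black knob on the strap, 25 mm in diameter and 30 mm high, its middle 125 mm above the bench and 85 mm from the pivot axis. The strap below it is 26 mm wide, 10 mm thick, its top 102 mm above the bench.
- shoe: Round black rubber shoe, a ball 24 mm in diameter on a sprung plunger under the strap, straight below the knob, origin at the ball's centre. Hanging free its lowest point is 66 mm above the bench; a seated pole's top is at 69 mm, so the shoe is lifted 3 mm and presses with about 9 N. It gives up to 8 mm (6 N at first, plus 1.2 N per mm).
- turned_top: Bystander, to be left alone: yellow turned wooden spinning top, 44 mm wide, 45 mm high. Origin at its underside.
- wheel_a: Bystander, to be left alone: blue toy wheel, 48 mm wide, 14 mm high. Origin at its underside.
- wheel_b: Bystander, to be left alone: red toy wheel, 48 mm wide, 14 mm high. Origin at its underside.
Things that resemble listed ones, but are neither listed nor needed, are in the scene too. Of the things like the pink_pole, leave any that is black or blue; of the rest the smaller one is meant.

How it is judged:
On the way, in this order (a step that is already met when the one before it is completed fails the run):
1. the pink pole lies seated in both V-blocks, still at least 3 mm clear of the end stop (y of pink_pole in the frame of v_axis between -0.002 and 0.002 m and z of pink_pole in the frame of v_axis between -0.002 and 0.002 m and angle between the x axis of pink_pole and the x axis of v_axis, either way round below 0.035 rad and x of pink_pole in the frame of stop below -0.083 m), for 0.2 s.
2. the pole, seated in the V-blocks, is pushed against the end stop with more than 4 N (y of pink_pole in the frame of v_axis between -0.002 and 0.002 m and z of pink_pole in the frame of v_axis between -0.002 and 0.002 m and angle between the x axis of pink_pole and the x axis of v_axis, either way round below 0.035 rad and x of pink_pole in the frame of stop above -0.082 m and contact force between pink_pole and stop above 4 N), for 0.2 s.
3. the strap is across the pole (1.45 rad or more) and its shoe presses on it with more than 4 N (value of joint strap above 1.45 rad and contact force between shoe and pink_pole above 4 N), for 0.2 s.
At the end, for the whole second after the job is handed in: The pink pole is seated in the V-blocks (axis within 2 mm of the V's axis sideways and in height, within 0.035 rad in direction), its end within 2 mm of the end stop, the strap at 1.45 rad or more with the shoe pressing on the pole with more than 4 N, all at rest (all of step 3 and y of pink_pole in the frame of v_axis between -0.002 and 0.002 m and z of pink_pole in the frame of v_axis between -0.002 and 0.002 m and angle between the x axis of pink_pole and the x axis of v_axis, either way round below 0.035 rad and x of pink_pole in the frame of stop above -0.082 m and linear speed of pink_pole below 0.01 m/s and velocity of joint strap between -0.05 and 0.05 rad/s); the robot touches nothing.
It fails at once if the pole is rammed against the end stop (more than 16 N) (contact force between pink_pole and stop above 16 N).
It fails at once if the gripper or arm shoves the end stop (more than 15 N) (contact force between any of the arm, the fingers and stop above 15 N).
It fails at once if the green pole is moved more than 10 mm (distance of green_pole from where it was at the start of the episode above 0.01 m).
It fails at once if a toy wheel or the spinning top is moved more than 15 mm (distance of any of turned_top, wheel_a, wheel_b from where it was at the start of the episode above 0.015 m).
It also fails if it takes over 72 s, if anything falls off the work surface, if the arm or the gripper's body presses on something with over 40 N, if the wrist force passes 120 N, or if a joint passes its speed limit or range.

## Robot

A 6-joint arm with a two-finger parallel gripper is mounted at the origin on the work surface. World frame = base frame: x ahead of the robot, y to its left, z up, the work surface at z = 0. Lengths are in m, angles in rad, forces in N, time in s.
With the tool pointing down it reaches from about 0.35 to 0.775 m from the base axis. Payload 5.5 kg.
Tool frame: the origin (TCP) lies at the very end of the fingers, on their centre line; the grasp point (between the pads) lies 19 mm behind it; x points along the fingers, y is the direction in which the jaws open and shut, and the axes are right-handed (so a half turn about x gives the same grasp; the last joint's range is limited). The gripper opens to 85 mm and grips with 20 to 120 N. Pads are 22 mm wide; open, the fingers measure 114 mm over their backs; the gripper's body (76 mm by 85 mm) begins 54 mm behind the grasp point. The pads swing forward as they close: fully open they stand 13 mm farther back than shut.
Start: joints at [-1.39, 0.313, 0.046, 1.304, 0, 1.431], TCP at [0.181, -0.546, 0.231] pointing down, gripper open.
Joint ranges: [-2.76, 2.76], [-0.86, 1.69], [-1.03, 1.26], [-2.2, 2.34], [-1.47, 1.5], [-3.14, 3.14]. Speed limits (rad/s): [2.57, 2.57, 3.14, 3.14, 3.14, 3.14].

## Interface

Orientations are given as a unit quaternion [w, x, y, z].
In Python, from workcell import readout, cams, env, finder gives the robot as it stands.
- The arm moves only by the tool drive_tool, never from a script. Its argument "moves" is a list that holds one entry, the list of rows, each a list of 7 numbers: the shift along the tool's x, y, z in m, then the turn, a rotation vector about the tool's x, y, z in rad, then the closure in counts, from 0 (fully open) to 255 (shut). A call has exactly 5 rows; each row is the pose to reach, as a shift and turn from the pose measured when the call began, along the tool's axes at that moment; what a row does not reach only later rows make up. A row lasts 1/8 s, in which the tool goes at most 62.5 mm and 10.7 degrees, less where a joint would pass 70% of its speed; a pose out of reach is approached as far as the arm can. A call with a gripper value outside its range is refused whole. The fingers move at their own pace and stop on an object; "squeeze" is the grip in N (left out, the last holds). Time passes only in rows, so rows that repeat a pose let the fingers close, or fill a call up. It gives the time, the measured TCP pose, the force and the opening at its end, in the units of the state.
- readout.get_state(): the state, without advancing time (a new reading comes with each control period).
- cams.read_camera(name): name is "side" or "top" or "wrist"; returns the picture (384x512x3 uint8, blue, green, red); there is no depth.
- cams.camera_params(name): a dict with "mtx" (3x3 intrinsics, pixels), "R" (3x3) and "t" (3): a world point X has camera coordinates R X + t; the wrist camera has in their place "mount" (4x4, takes a point from camera to tool coordinates, whose origin is the TCP and whose axes are the tool frame's). Camera axes: x right, y down, z forward; pixel columns grow to the right and rows downward; lengths in m; the calibration is good to about 2 mm. The wrist camera is an equidistant fisheye: a pixel r from the principal point sees the ray r / f radians off the axis. A picture is of the moment at which its call begins: read the wrist's pose just before it. camera_params takes no time and is no camera call.
- env.hand_in(): hands the job in, once; it reports no verdict.
Trained networks look in the newest picture that a camera, given by its name, has taken for a name from the list of things; names that differ only in an ending like _2 or _b are one class to them, and where a whole thing is asked for, a point or a joint stands for the part that bears it (a point fixed in the world has none). Each returns a list of dicts, best first, with "conf" (0 to 1); they miss things now and then, are a little off and sometimes report something else, mostly with a low value. They report only what shows in the picture. A call takes as long as a camera call. They do not tell look-alikes from the thing itself.
- finder.regions_of(camera, name): "pixels" (384x512 bool, what is visible of it) and "point" ([column, row] in pixels, amid what is visible of it).
The state is a dict: "clock": time; "joint_pos": joint angles; "qvel": joint speeds; "tau": joint torques, N m; "tcp_pos": TCP position; "orientation": TCP orientation; "wrist_force": force on the tool from outside, world axes, zero at the start; "ft_torque": the same for the moment, N m; "finger_gap": finger opening in m.
Only numpy, scipy, OpenCV 4.12 (cv2) and the standard library are available. Lean on these libraries where they do the work, as an engineer would, in place of code of your own. Each camera call takes 0.05 s, during which the arm holds its last target.

## Working session

There is one attempt and no reset: what is moved stays moved. The work goes in short steps, Python scripts to look and compute and a tool call to move; the robot and the scene stay as the last step left them, time stands still between calls to the robot, and variables do not carry over. Pictures are saved under pics/ and viewed, and the job is handed in when it is done.

Besides the shell and the picture viewer there is one more tool, called after ">>>" as name(argument=value, ...), one argument or row to a line, values as JSON. drive_tool: Moves the arm, as the interface text tells. Its arguments: {"type":"object","properties":{"moves":{"type":"array"},"squeeze":{"type":"number"}},"required":["moves"]}

```bash
mkdir -p pics; ls
python3 - <<'E'
from workcell import readout,cams,env,finder
import cv2
print(readout.get_state())
for n in ["side","top","wrist"]:
    im=cams.read_camera(n); cv2.imwrite(f"pics/{n}0.png",im); print(n,cams.camera_params(n))
E
```

```text
pics
{'clock': 0.0, 'joint_pos': array([-1.38959988e+00,  3.14002420e-01,  4.49573558e-02,  1.30359964e+00,
        1.82964810e-05,  1.43118898e+00]), 'qvel': array([-9.15279222e-04, -5.10300340e-05, -2.17524942e-03, -4.95454912e-04,
       -5.91682993e-04,  7.74723960e-04]), 'tau': array([-3.77429460e-04, -4.80621958e+01,  2.98535532e+01,  1.90247706e-02,
       -2.18700484e-04, -1.27643636e-05]), 'tcp_pos': array([ 0.18121179, -0.54515019,  0.23039889]), 'orientation': array([-0.11228198, -0.69802236, -0.11358897,  0.6980366 ]), 'wrist_force': array([ 0.27036067,  0.04595541, -0.40455751]), 'ft_torque': array([-0.01386022,  0.00775109,  0.01874214]), 'finger_gap': 0.08505442321309062}
side {'mtx': array([[498.54015816,   0.        , 253.03256655],
       [  0.        , 498.54015816, 184.66214858],
       [  0.        ,   0.        ,   1.        ]]), 'R': array([[ 9.29130069e-01, -3.69752911e-01, -3.16707331e-04],
       [-2.62273474e-01, -6.58447149e-01, -7.05450194e-01],
       [ 2.60633728e-01,  6.55538051e-01, -7.08759426e-01]]), 't': array([-0.49712966,  0.25865112,  0.92445623
[... 191 characters left out ...]
5758, -0.99815295,  0.00336862],
       [-0.97522593,  0.05854437, -0.21332357],
       [ 0.21273234, -0.01622486, -0.9769758 ]]), 't': array([0.082273  , 0.55684435, 0.90575715])}
wrist {'mtx': array([[297.31863964,   0.        , 255.28530704],
       [  0.        , 297.31863964, 196.08927597],
       [  0.        ,   0.        ,   1.        ]]), 'mount': array([[-2.13584523e-05, -3.05759794e-01,  9.52108685e-01,
        -1.42249945e-01],
       [ 9.99999934e-01,  3.38965382e-04,  1.31287991e-04,
        -9.33449779e-04],
       [-3.62874474e-04,  9.52108625e-01,  3.05759767e-01,
        -7.89421768e-02],
       [ 0.00000000e+00,  0.00000000e+00,  0.00000000e+00,
         1.00000000e+00]])}
```

View pics/top0.png

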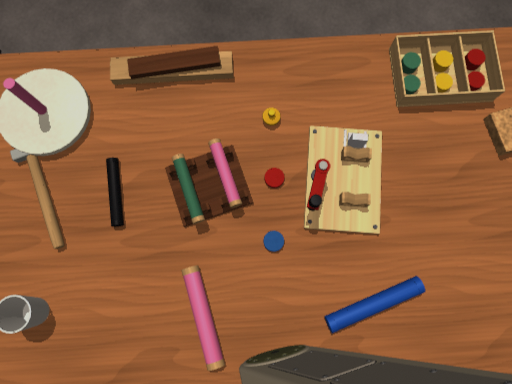

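View pics/side0.png

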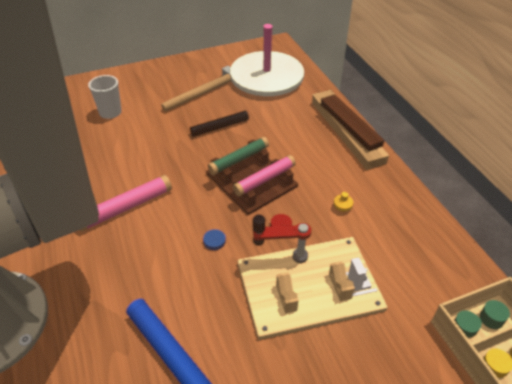

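View pics/wrist0.png

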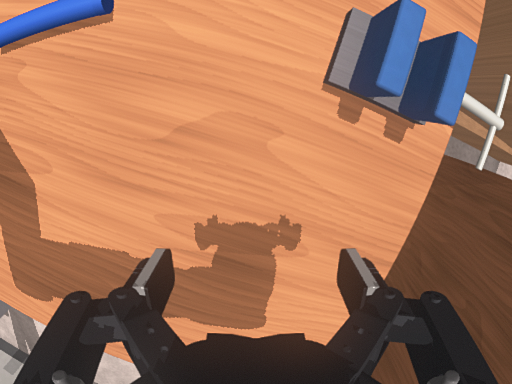

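```bash
cat > h.py <<'E'
import numpy as np,cv2
from workcell import readout,cams,env,finder
from scipy.spatial.transform import Rotation as Rn
def Rq(q): return Rn.from_quat([q[1],q[2],q[3],q[0]]).as_matrix()
def ray(cam,uv,st=None):
    p=cams.camera_params(cam);K=p["mtx"];uv=np.asarray(uv,float)
    if cam!="wrist":
        d=np.linalg.inv(K)@np.array([*uv,1]);return -p["R"].T@p["t"],p["R"].T@d
    x=(uv[0]-K[0,2])/K[0,0];y=(uv[1]-K[1,2])/K[1,1];r=np.hypot(x,y)
    d=np.array([x/r*np.sin(r),y/r*np.sin(r),np.cos(r)]) if r>1e-9 else np.array([0,0,1.])
    M=p["mount"];R=Rq(st["orientation"])
    return R@M[:3,3]+st["tcp_pos"],R@M[:3,:3]@d
def onz(cam,uv,z,st=None):
    o,d=ray(cam,uv,st);return o+d*(z-o[2])/d[2]
def proj(cam,X,st=None):
    p=cams.camera_params(cam);K=p["mtx"];X=np.asarray(X,float)
    if cam!="wrist":
        c=p["R"]@X+p["t"];c=K@c;return c[:2]/c[2]
    R=Rq(st["orientation"]);M=p["mount"]
    c=M[:3,:3].T@(R.T@(X-st["tcp_pos"])-M[:3,3]);th=np.arctan2(np.hypot(c[0],c[1]),c[2]);n=np.hypot(c[0],c[1])
    return np.array([K[0,2]+K[0,0]*th*c[0]/n,K[1,2]+K[1,1]*th*c[1]/n])
def tri(rays):
    A=0;b=0
    for o,d in rays:
        d=d/np.linalg.norm(d);P=np.eye(3)-np.outer(d,d);A=A+P;b=b+P@o
    return np.linalg.solve(A,b)
E
python3 - <<'E'
from h import *
np.set_printoptions(precision=4,suppress=True)
for n in ["top","side"]:
    cams.read_camera(n)
    for t in ["pink_pole","rack","jig","stop","strap","pivot","strap_knob","shoe","green_pole"]:
        for r in finder.regions_of(n,t)[:4]:
            m=r["pixels"].astype(np.uint8); print(n,t,round(r["conf"],2),np.round(r["point"],1),m.sum(),cv2.minAreaRect(cv2.findNonZero(m)) if m.sum() else "")
print(readout.get_state()["clock"])
E
cat > /dev/null
```

```text
top pink_pole 0.87 [202.6 320.8] 1794 ((202.4509735107422, 317.91864013671875), (104.6506118774414, 18.863725662231445), 74.87599182128906)
top pink_pole 0.85 [224.3 171.2] 882 ((224.70362854003906, 173.07009887695312), (71.5051040649414, 12.848050117492676), 70.34617614746094)
top pink_pole 0.73 [372.8 299.4] 1874 ((375.1221008300781, 304.04742431640625), (18.967662811279297, 103.79375457763672), 66.22765350341797)
top pink_pole 0.67 [114.2 190.5] 793 ((114.59136962890625, 191.77920532226562), (68.18342590332031, 12.468233108520508), 85.91438293457031)
top rack 0.83 [208.5 186.7] 2991 ((208.2853240966797, 185.32431030273438), (63.0233039855957, 73.7452621459961), 70.90650939941406)
top jig 0.67 [340.4 181.7] 7378 ((344.50811767578125, 180.05795288085938), (76.8731460571289, 104.32211303710938), 3.2892425060272217)
top stop 0.72 [355.1 140.6] 269 ((357.5, 140.5), (15.0, 19.0), 90.0)
top strap 0.66 [319.2 184.7] 677 ((318.23876953125, 184.8660888671875), (14.523738861083984, 52.99619674682617), 11.888657569885254)
top strap 0.37 [226.1 171.5] 857 ((224.53982543945312, 172.657791137695
[... 1700 characters left out ...]
656)
side stop 0.6 [342.9 200. ] 291 ((344.0000305175781, 202.00001525878906), (18.384775161743164, 18.384777069091797), 45.0)
side strap 0.75 [274.4 230.2] 1005 ((282.0, 229.5), (31.0, 58.0), 90.0)
side pivot 0.84 [301.5 285.6] 10880 ((307.5095520019531, 265.3252868652344), (124.96284484863281, 134.44903564453125), 76.4295654296875)
side strap_knob 0.58 [276.  232.1] 1085 ((282.0, 229.5), (31.0, 60.0), 90.0)
side green_pole 0.8 [237.9 157.6] 817 ((238.1000213623047, 155.20001220703125), (12.969193458557129, 66.18760681152344), 63.43495178222656)
side green_pole 0.52 [300.4 287. ] 10949 ((308.05059814453125, 265.5438232421875), (123.51848602294922, 135.49252319335938), 76.9208755493164)
1.15
```

Run:
```python
import cv2
im=cv2.imread("pics/top0.png"); cv2.imwrite("pics/c1.png",cv2.resize(im[110:250,150:400],None,fx=3.2,fy=3.2,interpolation=cv2.INTER_CUBIC))
im=cv2.imread("pics/side0.png"); cv2.imwrite("pics/c2.png",cv2.resize(im[130:340,190:400],None,fx=2.8,fy=2.8,interpolation=cv2.INTER_CUBIC))
```

```text
(no output)
```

View pics/c1.png

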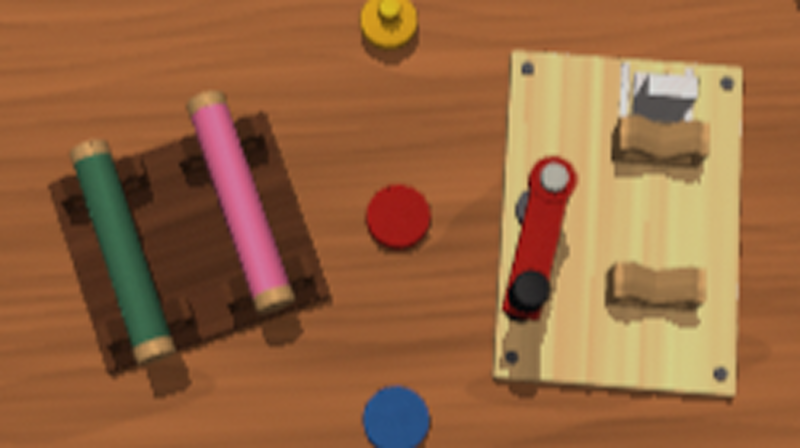

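View pics/c2.png

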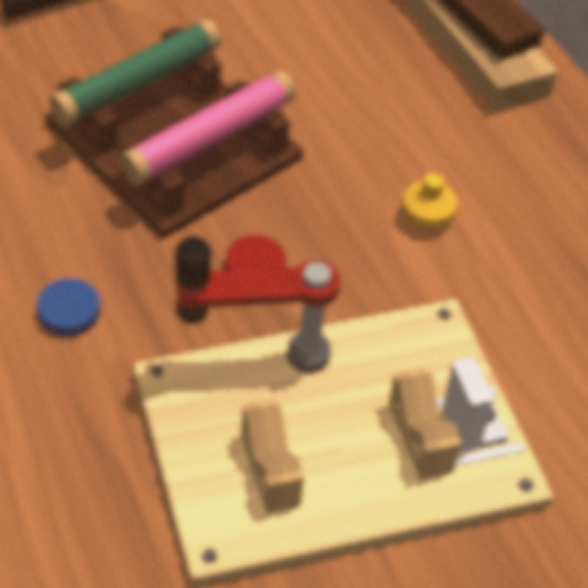

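Run:
```python
from h import *
np.set_printoptions(precision=4,suppress=True)
T=lambda u,v:(150+(u+.5)/3.2-.5,110+(v+.5)/3.2-.5)
S=lambda u,v:(190+(u+.5)/2.8-.5,130+(v+.5)/2.8-.5)
# screws
for a,b in [((527,69),(444,314)),((727,83),(525,486)),((720,374),(209,556)),((511,357),(157,371))]:
    print("screw",onz("top",T(*a),.015),onz("side",S(*b),.015),tri([ray("top",T(*a)),ray("side",S(*b))]))
for nm,a,b in [("pivot",(555,177),(317,272)),]:
    print(nm,onz("top",T(*a),.102),onz("side",S(*b),.102),tri([ray("top",T(*a)),ray("side",S(*b))]))
print("knobtop",onz("top",T(532,287),.140),onz("side",S(193,247),.140),tri([ray("top",T(532,287)),ray("side",S(193,247))]))
# pole ends (centre of rounded end mid)
for a,b in [((207,98),(285,83)),((274,300),(135,165))]:
    print("pole end",onz("top",T(*a),.05),onz("side",S(*b),.05))
for a,b in [((92,148),(210,32)),((153,350),(64,106))]:
    print("green end",onz("top",T(*a),.05),onz("side",S(*b),.05))
print("base corners",[onz("top",T(*c),.015)[:2] for c in [(512,52),(743,67),(735,396),(494,379)]])
print("rack corners",[onz("top",T(*c),.012)[:2] for c in [(50,185),(268,113),(330,300),(112,374)]])
# V blocks dip, top view: mid of valley
print("V dips", onz("top",T(661,135),.045),onz("top",T(656,285),.045))
```

```text
screw [ 0.7125 -0.0887  0.015 ] [ 0.7138 -0.0889  0.015 ] [ 0.7132 -0.0888  0.0148]
screw [ 0.6925 -0.2378  0.015 ] [ 0.6919 -0.2378  0.015 ] [ 0.6923 -0.2377  0.0148]
screw [ 0.4741 -0.2069  0.015 ] [ 0.4747 -0.2069  0.015 ] [ 0.4744 -0.2069  0.0152]
screw [ 0.4954 -0.0582  0.015 ] [ 0.4961 -0.0582  0.015 ] [ 0.4957 -0.0583  0.0152]
pivot [ 0.6033 -0.0874  0.102 ] [ 0.606  -0.0808  0.102 ] [ 0.602  -0.0863  0.1095]
knobtop [ 0.5215 -0.0598  0.14  ] [ 0.5228 -0.0588  0.14  ] [ 0.5219 -0.0598  0.1412]
pole end [0.6916 0.1493 0.05  ] [0.6932 0.1535 0.05  ]
pole end [0.5404 0.1082 0.05  ] [0.5427 0.1098 0.05  ]
green end [0.6589 0.2329 0.05  ] [0.6603 0.2377 0.05  ]
green end [0.5102 0.1936 0.05  ] [0.5122 0.1953 0.05  ]
base corners [array([ 0.7267, -0.0786]), array([ 0.7044, -0.2513]), array([ 0.4577, -0.2158]), array([ 0.4803, -0.0447])]
rack corners [array([0.6443, 0.2712]), array([0.6905, 0.1076]), array([0.5454, 0.0693]), array([0.5008, 0.2287])]
V dips [ 0.6458 -0.1763  0.045 ] [ 0.536  -0.1609  0.045 ]
```

```bash
cat >> h.py <<'E'
JY=-0.140; V0=np.array([.591,-.170,.055])
def go(p,yaw,st=None,verb=True):
    """target: TCP at p, tool x down, tool y at +-(perp of yaw) ; prints shift, rotvec in tool axes"""
    st=st or readout.get_state();R=Rq(st["orientation"]);best=None
    for s in (1,-1):
        y=s*np.array([-np.sin(yaw),np.cos(yaw),0]);x=np.array([0,0,-1.])
        Rt=np.c_[x,y,np.cross(x,y)]
        rv=Rn.from_matrix(R.T@Rt).as_rotvec()
        if best is None or np.linalg.norm(rv)<np.linalg.norm(best): best=rv
    sh=R.T@(np.asarray(p)-st["tcp_pos"])
    print("shift",np.round(sh,4),"rot",np.round(best,4),"rows",round(max(np.linalg.norm(sh)/.0625,np.linalg.norm(best)/.1867),2),"F",np.round(st["wrist_force"],2),"tcp",np.round(st["tcp_pos"],4),"gap",round(st["finger_gap"],4),"t",round(st["clock"],2))
    return sh,best
E
python3 - <<'E'
from h import *
np.set_printoptions(precision=4,suppress=True)
print(Rq(readout.get_state()["orientation"]))
go([.52,-.16,.25],JY)
go([.616,.129,.15],.26)
E
```

```text
[[ 0.0001  0.3153 -0.949 ]
 [-0.0001 -0.949  -0.3153]
 [-1.      0.0001 -0.    ]]
shift [-0.0187 -0.2592 -0.443 ] rot [ 0.4608 -0.0001 -0.0001] rows 8.22 F [-0.4   0.51 -0.28] tcp [ 0.1813 -0.5457  0.2313] gap 0.0851 t 1.15
shift [ 0.0813 -0.5032 -0.6253] rot [ 0.0608 -0.     -0.0001] rows 12.91 F [-0.4   0.51 -0.28] tcp [ 0.1813 -0.5457  0.2313] gap 0.0851 t 1.15
```

>>> drive_tool(
  moves=[
    [[-0.005,-0.055,-0.09,0.1,0,0,0],[-0.01,-0.11,-0.18,0.2,0,0,0],[-0.015,-0.165,-0.27,0.3,0,0,0],[-0.02,-0.22,-0.36,0.4,0,0,0],[-0.02,-0.26,-0.43,0.46,0,0,0]],
  ],
  squeeze=30,
)

```text
clock: 1.78
tcp_pos: [0.3843, -0.3061, 0.2456]
orientation: [-0.05, 0.706, -0.05, -0.705]
wrist_force: [1.3, -0.8, 0.7]
finger_gap: 0.0855
```

Run:
```python
from h import *
go([.60,-.165,.25],JY)
```

```text
shift [-0.0044 -0.1702 -0.1936] rot [-0.002  -0.0009 -0.0008] rows 4.12 F [ 1.27 -0.82  0.74] tcp [ 0.3843 -0.3061  0.2456] gap 0.0855 t 1.77
```

>>> drive_tool(
  moves=[
    [[-0.004,-0.04,-0.045,0,0,0,0],[-0.004,-0.08,-0.09,0,0,0,0],[-0.004,-0.12,-0.136,0,0,0,0],[-0.004,-0.17,-0.194,0,0,0,0],[-0.004,-0.17,-0.194,0,0,0,0]],
  ],
)

```text
clock: 2.4
tcp_pos: [0.6028, -0.1627, 0.2487]
orientation: [-0.049, 0.706, -0.049, -0.705]
wrist_force: [0.2, -0.5, -0.8]
finger_gap: 0.0858
```

Run:
```python
from h import *
import pickle
st=readout.get_state();im=cams.read_camera("wrist");cv2.imwrite("pics/w1.png",im);pickle.dump(st,open("w1.pkl","wb"))
cv2.imwrite("pics/w1b.png",cv2.resize(im,(800,600),interpolation=cv2.INTER_CUBIC))
print(st["tcp_pos"],st["qvel"].round(3))
for t in ["stop","strap","jig"]:
    for r in finder.regions_of("wrist",t)[:2]:
        m=r["pixels"].astype(np.uint8);print(t,r["conf"],r["point"],m.sum(),cv2.boundingRect(m))
```

```text
[ 0.60280055 -0.1627484   0.24872439] [ 0.103  0.124  0.188  0.089 -0.022  0.128]
stop 0.94 [267.1, 102.5] 983 (248, 87, 34, 31)
stop 0.33 [179.0, 224.3] 2334 (167, 176, 32, 113)
strap 0.95 [185.3, 219.8] 2196 (168, 177, 30, 110)
jig 0.84 [240.6, 170.8] 24211 (167, 76, 148, 212)
```

View pics/w1b.png

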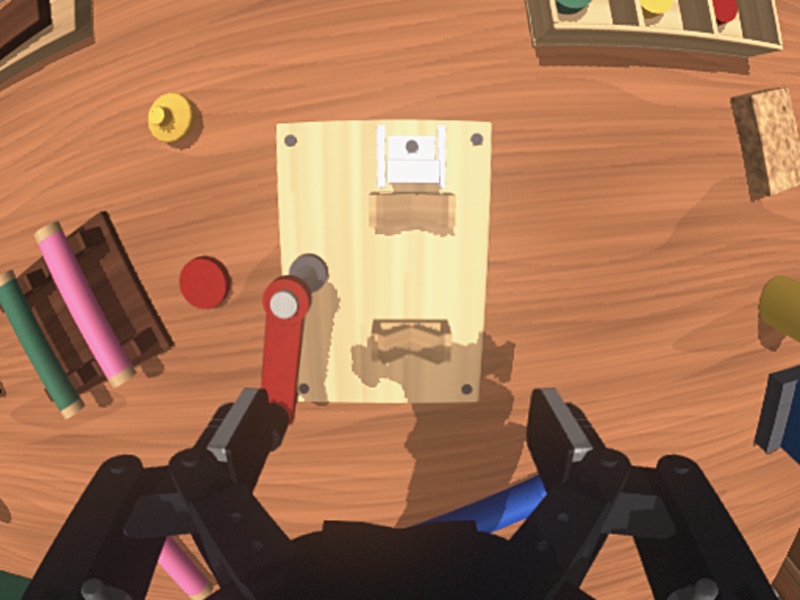

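Run:
```python
from h import *
import pickle
st=readout.get_state();im=cams.read_camera("wrist");cv2.imwrite("pics/w2.png",im);pickle.dump(st,open("w2.pkl","wb"))
print(st["tcp_pos"],st["qvel"].round(3))
cv2.imwrite("pics/w2c.png",cv2.resize(im[70:260,150:330],None,fx=4,fy=3.1,interpolation=cv2.INTER_CUBIC))
```

```text
[ 0.59950708 -0.16577063  0.24945818] [-0.021 -0.017 -0.01   0.     0.002  0.003]
```

View pics/w2c.png

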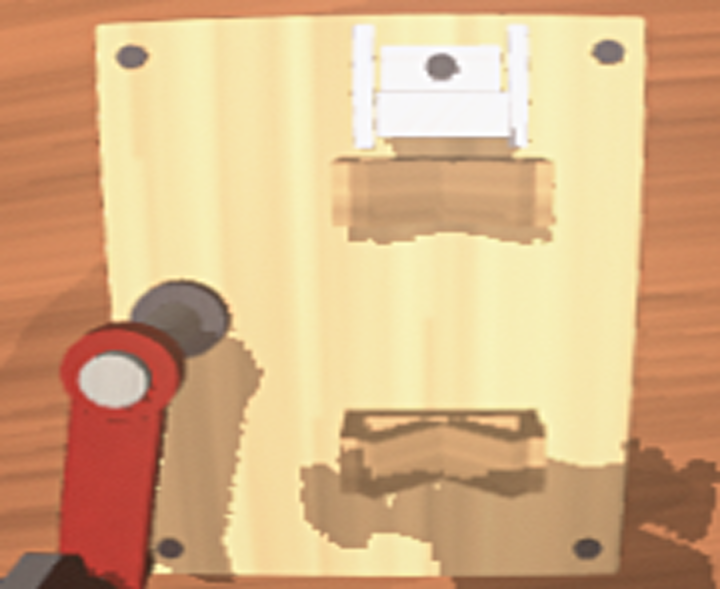

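Run:
```python
from h import *
import pickle
np.set_printoptions(precision=4,suppress=True)
st=pickle.load(open("w2.pkl","rb"))
C=lambda u,v:(150+(u+.5)/4-.5,70+(v+.5)/3.1-.5)
def J(p):
    d=p-V0;c,s=np.cos(JY),np.sin(JY);return np.array([c*d[0]+s*d[1],-s*d[0]+c*d[1],p[2]])
def show(n,uv,z): 
    p=onz("wrist",C(*uv),z,st);print(n,p,"jig",J(p))
for q in [(132,56),(608,52),(587,549),(170,549)]: show("screw",q,.015)
show("pivot",(113,380),.102)
show("stopL",(376,136),.073);show("stopR",(510,136),.073)
show("stop line",(443,92),.073)
for q in [(333,158),(553,158),(349,240),(552,240),(341,410),(545,410),(341,490),(545,490)]: show("V",q,.055)
for x,y in [(.54,-.163),]: pass
im=cams.read_camera("top")
T=lambda u,v:(150+(u+.5)/3.2-.5,110+(v+.5)/3.2-.5)
for q in [(527,69),(727,83),(720,374),(511,357)]: print("top screw",J(onz("top",T(*q),.015)))
print("top pivot",J(onz("top",T(555,177),.102)),"stop face top?",J(onz("top",T(634,96),.073)),J(onz("top",T(697,98),.073)))
print("V dips",J(onz("top",T(661,135),.045)),J(onz("top",T(656,285),.045)))
```

```text
screw [ 0.713  -0.0884  0.015 ] jig [0.1094 0.0978 0.015 ]
screw [ 0.6918 -0.2367  0.015 ] jig [ 0.1092 -0.052   0.015 ]
screw [ 0.4737 -0.2064  0.015 ] jig [-0.1111 -0.0525  0.015 ]
screw [ 0.4943 -0.0577  0.015 ] jig [-0.1114  0.0977  0.015 ]
pivot [ 0.6008 -0.0835  0.102 ] jig [-0.0024  0.087   0.102 ]
stopL [ 0.6686 -0.1623  0.073 ] jig [0.0758 0.0185 0.073 ]
stopR [ 0.6637 -0.1975  0.073 ] jig [ 0.0758 -0.017   0.073 ]
stop line [ 0.6812 -0.182   0.073 ] jig [0.0909 0.0007 0.073 ]
V [ 0.662  -0.1484  0.055 ] jig [0.0673 0.0313 0.055 ]
V [ 0.6534 -0.2097  0.055 ] jig [ 0.0673 -0.0306  0.055 ]
V [ 0.6313 -0.1482  0.055 ] jig [0.0369 0.0272 0.055 ]
V [ 0.6233 -0.2057  0.055 ] jig [ 0.0369 -0.0308  0.055 ]
V [ 0.5664 -0.1355  0.055 ] jig [-0.0291  0.0308  0.055 ]
V [ 0.5577 -0.1961  0.055 ] jig [-0.0293 -0.0305  0.055 ]
V [ 0.5331 -0.1299  0.055 ] jig [-0.0629  0.0316  0.055 ]
V [ 0.524  -0.1925  0.055 ] jig [-0.0632 -0.0316  0.055 ]
top screw [0.109  0.0975 0.015 ]
top screw [ 0.11   -0.0529  0.015 ]
top screw [-0.1106 -0.0529  0.015 ]
top screw [-0.1103  0.0973  0.015 ]
top pivot [0.0007 0.0835 0.102 ] stop face top? [0.073  0.0271 0.073 ] [ 0.0751 -0.0173  0.073 ]
V dips [0.0551 0.0014 0.045 ] [-0.0557  0.0013  0.045 ]
```

Run:
```python
from h import *
go([.616,.129,.20],.262)
```

```text
shift [ 0.0496 -0.2948  0.0257] rot [-4.058e-01 -4.000e-04 -1.100e-03] rows 4.8 F [ 0.49  0.55 -0.66] tcp [ 0.5992 -0.1664  0.2499] gap 0.0854 t 2.7
```

>>> drive_tool(
  moves=[
    [[0.01,-0.06,0.005,-0.1,0,0,0],[0.02,-0.12,0.01,-0.2,0,0,0],[0.03,-0.18,0.015,-0.3,0,0,0],[0.04,-0.24,0.02,-0.4,0,0,0],[0.05,-0.295,0.026,-0.406,0,-0.001,0]],
  ],
)

```text
clock: 3.32
tcp_pos: [0.6154, 0.1295, 0.2001]
orientation: [0.092, 0.702, 0.092, -0.701]
wrist_force: [1.4, 0.7, 0.8]
finger_gap: 0.0853
```

>>> drive_tool(
  moves=[
    [[0,0,0,0,0,0,0],[0,0,0,0,0,0,0],[0,0,0,0,0,0,0],[0,0,0,0,0,0,0],[0,0,0,0,0,0,0]],
  ],
)

```text
clock: 3.95
tcp_pos: [0.6156, 0.1285, 0.2003]
orientation: [0.092, 0.702, 0.091, -0.701]
wrist_force: [0.0, -0.1, -0.1]
finger_gap: 0.0858
```

Run:
```python
from h import *
import pickle
go([.616,.129,.20],.262)
st=readout.get_state();im=cams.read_camera("wrist");cv2.imwrite("pics/w3.png",im);pickle.dump(st,open("w3.pkl","wb"))
for n in ["pink_pole","green_pole"]:
  for r in finder.regions_of("wrist",n)[:3]:
    m=r["pixels"].astype(np.uint8);print(n,r["conf"],r["point"],m.sum(),cv2.boundingRect(m))
x0,y0=150,70
cv2.imwrite("pics/w3b.png",cv2.resize(im,(800,600),interpolation=cv2.INTER_CUBIC))
```

```text
shift [ 0.0004 -0.0004 -0.0005] rot [-0.0025 -0.0017 -0.0006] rows 0.02 F [ 0.04 -0.15 -0.15] tcp [0.6156 0.1285 0.2003] gap 0.0858 t 3.95
pink_pole 0.95 [54.1, 144.6] 2450 (46, 83, 25, 123)
pink_pole 0.93 [396.1, 373.1] 710 (372, 363, 45, 21)
pink_pole 0.65 [250.7, 179.7] 4339 (238, 105, 32, 156)
green_pole 0.76 [170.5, 184.9] 3760 (150, 115, 41, 150)
```

View pics/w3b.png

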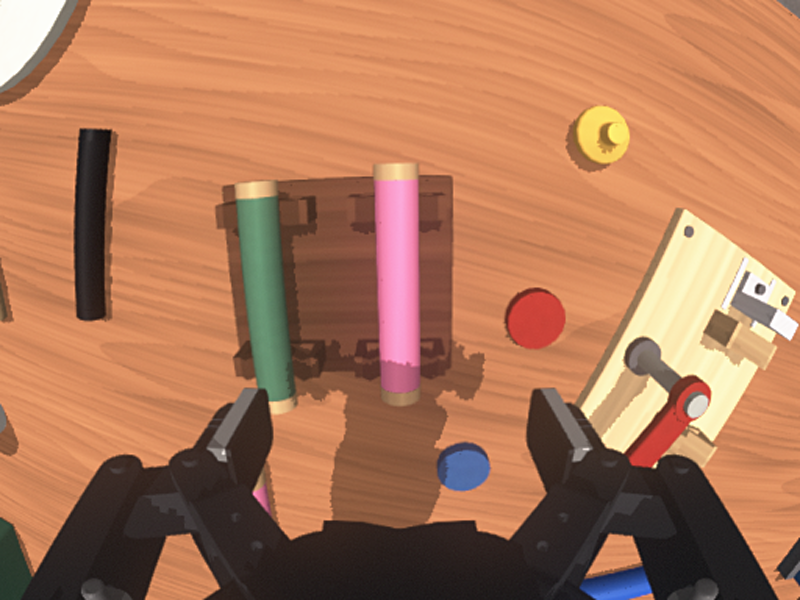

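Run:
```python
from h import *
import pickle
np.set_printoptions(precision=4,suppress=True)
st=pickle.load(open("w3.pkl","rb"))
C=lambda u,v:((u+.5)/1.5625-.5,(v+.5)/1.5625-.5)
a=onz("wrist",C(396.5,164.5),.064,st);b=onz("wrist",C(401.5,404),.064,st)
print(a,b,(a+b)/2,np.linalg.norm(a-b),np.arctan2(*(a-b)[:2][::-1]))
# projected check of silhouettes at z=.05 mid
for r in (190,250,300,360):
    pass
im=cv2.imread("pics/w3.png")
yaw=np.arctan2(*(a-b)[:2][::-1])
h=cv2.inRange(cv2.cvtColor(im,cv2.COLOR_BGR2HSV),(150,60,60),(175,255,255))
n,l,s,c=cv2.connectedComponentsWithStats(h)
for i in range(1,n):
    if s[i,4]>500: print(s[i],c[i])
for row in (120,150,180,210,230):
    k=np.where(h[row,220:300])[0]+220
    # mid-ray: average at silhouette, axis height
    print(row,k.min(),k.max(),onz("wrist",((k.min()+k.max())/2,row),.05,st))
c=np.array([(a+b)[0]/2,(a+b)[1]/2])
for row in (120,150,180,210,230):
    k=np.where(h[row,220:300])[0]+220
    p=onz("wrist",((k.min()+k.max())/2,row),.05,st)[:2]-c
    print("lat",-np.sin(.262)*p[0]+np.cos(.262)*p[1])
go([*c,.031],.262)
```

```text
[0.6902 0.1508 0.064 ] [0.5381 0.1071 0.064 ] [0.6141 0.129  0.064 ] 0.15825176825157602 0.27991190437974917
[ 240  115   29  136 3606] [254.4742 181.1312]
120 240 267 [0.6759 0.1472 0.05  ]
150 241 267 [0.6471 0.1391 0.05  ]
180 241 267 [0.6173 0.1312 0.05  ]
210 242 268 [0.5861 0.1218 0.05  ]
230 243 268 [0.564  0.1154 0.05  ]
lat 0.0016063236956764676
lat 0.0012051489994521804
lat 0.0013032076340906435
lat 0.00036573816899099047
lat -0.00011552980769620122
shift [ 0.1691 -0.0003  0.0016] rot [-0.0016 -0.0014 -0.0006] rows 2.71 F [ 0.8   0.53 -0.36] tcp [0.6154 0.1291 0.2001] gap 0.0858 t 4.1
```

>>> drive_tool(
  moves=[
    [[0.05,0,0.001,-0.012,0,0,0],[0.1,0,0.001,-0.012,0,0,0],[0.14,0,0.001,-0.012,0,0,0],[0.168,0,0.001,-0.012,0,0,0],[0.168,0,0.001,-0.012,0,0,0]],
  ],
)

```text
clock: 4.72
tcp_pos: [0.6124, 0.1287, 0.0296]
orientation: [-0.096, -0.699, -0.096, 0.702]
wrist_force: [0.5, -0.0, 0.2]
finger_gap: 0.0856
```

Run:
```python
from h import *
go([.615,.1295,.031],.275)
im=cams.read_camera("wrist");cv2.imwrite("pics/w4.png",im)
```

```text
shift [-0.0015 -0.0001 -0.0027] rot [-0.0025  0.0041  0.0005] rows 0.05 F [ 0.5  -0.04  0.17] tcp [0.6124 0.1287 0.0296] gap 0.0856 t 4.72
```

View pics/w4.png

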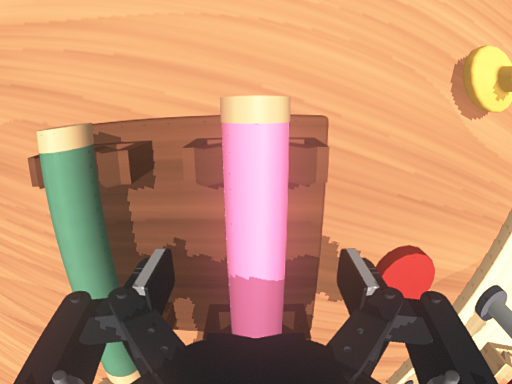

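>>> drive_tool(
  moves=[
    [[-0.0015,0,-0.0025,-0.002,0.004,0,0],[-0.0015,0,-0.0025,-0.002,0.004,0,80],[-0.0015,0,-0.0025,-0.002,0.004,0,160],[-0.0015,0,-0.0025,-0.002,0.004,0,255],[-0.0015,0,-0.0025,-0.002,0.004,0,255]],
  ],
  squeeze=40,
)

```text
clock: 5.4
tcp_pos: [0.6165, 0.1295, 0.0335]
orientation: [0.097, 0.702, 0.097, -0.699]
wrist_force: [-0.9, 0.2, 3.4]
finger_gap: 0.0266
```

>>> drive_tool(
  moves=[
    [[0,0,0,0,0,0,255],[0,0,0,0,0,0,255],[0,0,0,0,0,0,255],[0,0,0,0,0,0,255],[0,0,0,0,0,0,255]],
  ],
)

```text
clock: 6.02
tcp_pos: [0.6165, 0.1295, 0.0336]
orientation: [0.097, 0.702, 0.097, -0.699]
wrist_force: [-1.0, -0.4, 1.3]
finger_gap: 0.0269
```

Run:
```python
from h import *
go([.615,.1295,.031],.275)
```

```text
shift [ 0.0026 -0.0004  0.0015] rot [-0.0004 -0.0038 -0.0002] rows 0.05 F [-0.95 -0.38  1.31] tcp [0.6165 0.1295 0.0336] gap 0.0269 t 6.03
```

>>> drive_tool(
  moves=[
    [[-0.03,0,0,0,0,0,255],[-0.06,0,0,0,0,0,255],[-0.1,0,0,0,0,0,255],[-0.15,0,0,0,0,0,255],[-0.152,0,0,0,0,0,255]],
  ],
)

```text
clock: 6.65
tcp_pos: [0.6185, 0.1296, 0.1899]
orientation: [0.097, 0.705, 0.097, -0.696]
wrist_force: [0.5, 0.2, -2.0]
finger_gap: 0.0267
```

Run:
```python
from h import *
go([.5786,-.168,.185],JY)
```

```text
shift [0.0041 0.2757 0.1192] rot [ 0.4146 -0.0116  0.0006] rows 4.81 F [ 0.46  0.21 -1.95] tcp [0.6185 0.1296 0.1899] gap 0.0267 t 6.65
```

>>> drive_tool(
  moves=[
    [[0,0.055,0.024,0.09,0,0,255],[0,0.11,0.048,0.18,0,0,255],[0,0.165,0.072,0.27,-0.004,0,255],[0.002,0.22,0.096,0.35,-0.008,0,255],[0.004,0.276,0.119,0.415,-0.0116,0,255]],
  ],
)

```text
clock: 7.28
tcp_pos: [0.5777, -0.1698, 0.1833]
orientation: [0.051, -0.705, 0.05, 0.706]
wrist_force: [0.9, -0.0, -1.0]
finger_gap: 0.0267
```

Run:
```python
from h import *
go([.5786,-.168,.110],JY)
```

```text
shift [ 0.0733 -0.0018 -0.0008] rot [-0.0025  0.0023  0.0013] rows 1.17 F [ 0.9  -0.02 -0.97] tcp [ 0.5777 -0.1698  0.1833] gap 0.0267 t 7.28
```

>>> drive_tool(
  moves=[
    [[0.03,-0.002,-0.001,-0.0025,0.002,0.001,255],[0.06,-0.002,-0.001,-0.0025,0.002,0.001,255],[0.09,-0.002,-0.001,-0.0025,0.002,0.001,255],[0.105,-0.002,-0.001,-0.0025,0.002,0.001,255],[0.108,-0.002,-0.001,-0.0025,0.002,0.001,255]],
  ],
)

```text
clock: 7.9
tcp_pos: [0.5777, -0.1673, 0.0737]
orientation: [0.05, -0.704, 0.049, 0.706]
wrist_force: [-0.4, -0.3, -1.5]
finger_gap: 0.0273
```

Run:
```python
from h import *
import pickle
go([.5786,-.168,.0386],JY)
st=readout.get_state();im=cams.read_camera("wrist");cv2.imwrite("pics/w5.png",cv2.resize(im[60:330,120:400],None,fx=2.2,fy=2.2,interpolation=cv2.INTER_CUBIC));pickle.dump(st,open("w5.pkl","wb"))
im=cams.read_camera("top");cv2.imwrite("pics/t5.png",cv2.resize(im[110:250,270:420],None,fx=4,fy=4,interpolation=cv2.INTER_CUBIC))
```

```text
shift [ 0.0351  0.0006 -0.0011] rot [-0.      0.0032  0.0011] rows 0.56 F [-0.35 -0.31 -1.46] tcp [ 0.5777 -0.1673  0.0737] gap 0.0273 t 7.9
```

View pics/w5.png

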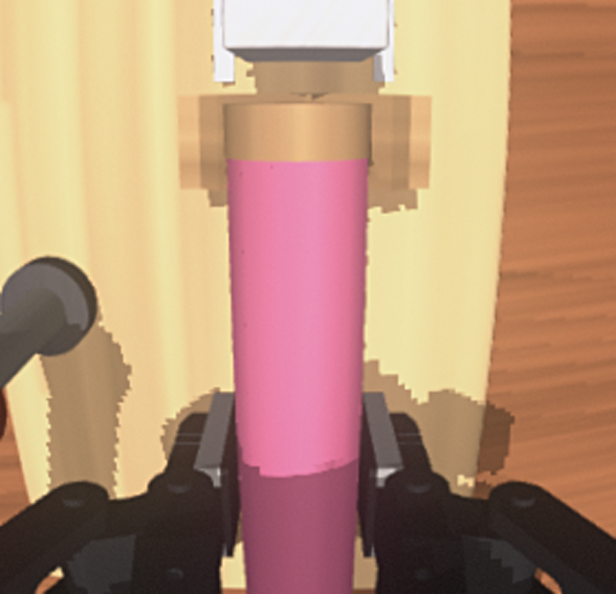

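View pics/t5.png

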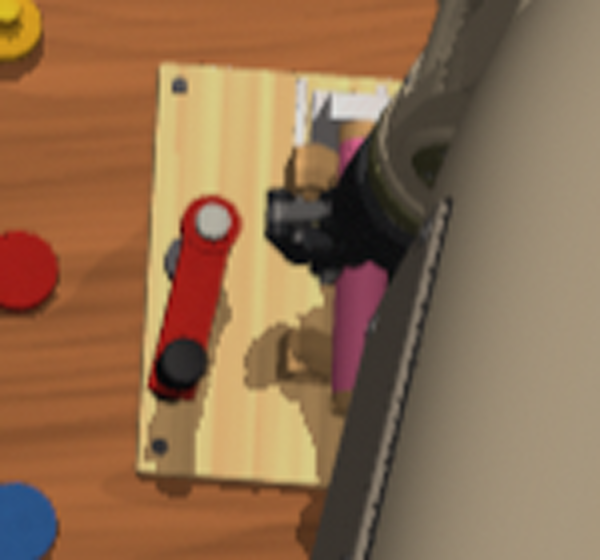

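Run:
```python
from h import *
import pickle
np.set_printoptions(precision=4,suppress=True)
st=pickle.load(open("w5.pkl","rb"))
C=lambda u,v:(120+(u+.5)/2.2-.5,60+(v+.5)/2.2-.5)
def J(p):
    d=p-V0;c,s=np.cos(JY),np.sin(JY);return np.array([c*d[0]+s*d[1],-s*d[0]+c*d[1],p[2]])
zt=.0737+.0164
print("pole end top",J(onz("wrist",C(298.5,103),zt+.014,st)))
print("pole sides",J(onz("wrist",C(298.5,160),zt+.003,st)),J(onz("wrist",C(303,400),zt+.003,st)))
print("stop",J(onz("wrist",C(225,47),.073,st)),J(onz("wrist",C(393,47),.073,st)))
print("Vfar edge",J(onz("wrist",C(178,97),.055,st)),J(onz("wrist",C(431,97),.055,st)))
print("tcp",J(st["tcp_pos"]))
```

```text
pole end top [0.0639 0.0019 0.1041]
pole sides [0.053  0.0019 0.0931] [0.0035 0.001  0.0931]
stop [0.076  0.0177 0.073 ] [ 0.0761 -0.0183  0.073 ]
Vfar edge [0.0653 0.0314 0.055 ] [ 0.0655 -0.0305  0.055 ]
tcp [-0.0136  0.0009  0.0737]
```

>>> drive_tool(
  moves=[
    [[0.01,0.001,0,0.012,0.003,0.001,255],[0.02,0.001,0,0.012,0.003,0.001,255],[0.028,0.001,0,0.012,0.003,0.001,255],[0.032,0.001,0,0.012,0.003,0.001,255],[0.033,0.001,0,0.012,0.003,0.001,255]],
  ],
)

```text
clock: 8.62
tcp_pos: [0.5786, -0.1686, 0.0421]
orientation: [-0.053, 0.706, -0.054, -0.704]
wrist_force: [0.1, 0.3, -1.3]
finger_gap: 0.0268
```

Run:
```python
from h import *
go([.5786,-.168,.0386],JY)
```

```text
shift [ 0.0035 -0.0006  0.0001] rot [-0.0118 -0.0022 -0.0006] rows 0.06 F [ 0.06  0.35 -1.32] tcp [ 0.5786 -0.1686  0.0421] gap 0.0268 t 8.62
```

>>> drive_tool(
  moves=[
    [[0.001,0,0,0,-0.002,0,255],[0.002,0,0,0,-0.002,0,255],[0.003,0,0,0,-0.002,0,255],[0.0035,0,0,0,-0.002,0,255],[0.0035,0,0,0,-0.002,0,255]],
  ],
)

```text
clock: 9.25
tcp_pos: [0.5788, -0.1687, 0.0391]
orientation: [-0.053, 0.705, -0.054, -0.705]
wrist_force: [-1.4, 0.0, 2.2]
finger_gap: 0.0267
```

Run:
```python
from h import *
s=go([.5786,-.168,.0386],JY);print(readout.get_state()["ft_torque"])
```

```text
shift [ 0.0005 -0.0007  0.0003] rot [-0.0118 -0.0009 -0.0008] rows 0.06 F [-1.38  0.01  2.22] tcp [ 0.5788 -0.1687  0.0391] gap 0.0267 t 9.25
[0.00860846 0.2416618  0.17179632]
```

>>> drive_tool(
  moves=[
    [[0,0,0,0,0,0,120],[0,0,0,0,0,0,120],[0,-0.0005,0,-0.012,0,0,120],[0,-0.0005,0,-0.012,0,0,120],[0,-0.0005,0,-0.012,0,0,120]],
  ],
  squeeze=20,
)

```text
clock: 9.88
tcp_pos: [0.5788, -0.1682, 0.039]
orientation: [-0.049, 0.706, -0.05, -0.705]
wrist_force: [-0.1, -0.1, -0.5]
finger_gap: 0.0449
```

Run:
```python
from h import *
import pickle
go([.5786,-.168,.0386],JY)
st=readout.get_state();im=cams.read_camera("wrist");cv2.imwrite("pics/w6.png",cv2.resize(im[60:330,120:400],None,fx=2.2,fy=2.2,interpolation=cv2.INTER_CUBIC));pickle.dump(st,open("w6.pkl","wb"))
im=cams.read_camera("side");cv2.imwrite("pics/s6.png",cv2.resize(im[200:350,220:400],None,fx=4,fy=4,interpolation=cv2.INTER_CUBIC))
```

```text
shift [ 0.0004 -0.0002  0.0002] rot [ 0.0002 -0.0006 -0.0008] rows 0.01 F [-0.11 -0.13 -0.45] tcp [ 0.5788 -0.1682  0.039 ] gap 0.0449 t 9.88
```

View pics/w6.png

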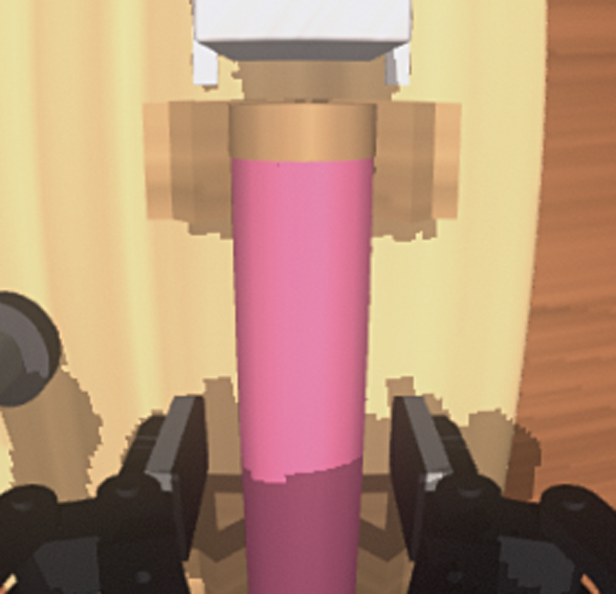

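View pics/s6.png

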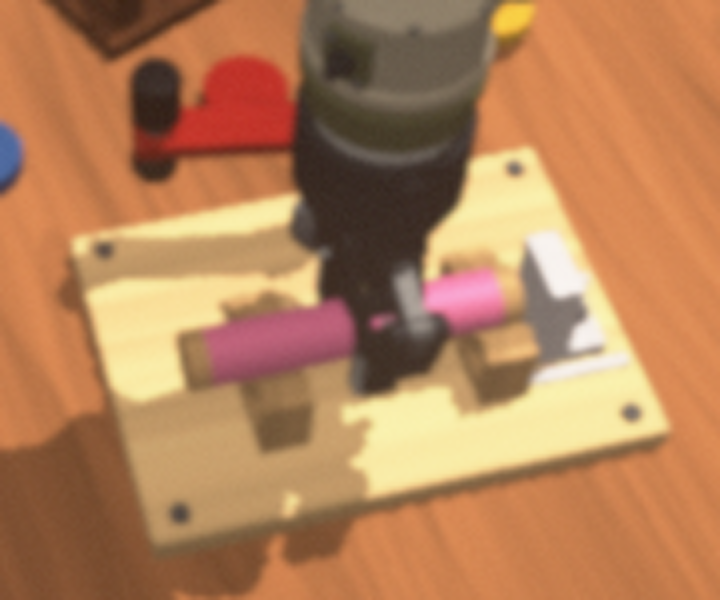

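Run:
```python
from h import *
import pickle
np.set_printoptions(precision=4,suppress=True)
st=pickle.load(open("w6.pkl","rb"))
C=lambda u,v:(120+(u+.5)/2.2-.5,60+(v+.5)/2.2-.5)
def J(p):
    d=p-V0;c,s=np.cos(JY),np.sin(JY);return np.array([c*d[0]+s*d[1],-s*d[0]+c*d[1],p[2]])
print("pole end top",J(onz("wrist",C(302.5,104),.069,st)))
print("pole sides",J(onz("wrist",C(302.5,160),.058,st)),J(onz("wrist",C(303.5,440),.058,st)))
for r in (38,41,44): print("stop",J(onz("wrist",C(193,r),.073,st)),J(onz("wrist",C(410,r),.073,st)))
print("Vfar",J(onz("wrist",C(145,101),.055,st)),J(onz("wrist",C(459,101),.055,st)))
```

```text
pole end top [0.0649 0.0006 0.069 ]
pole sides [0.0541 0.0005 0.058 ] [-0.0052  0.0001  0.058 ]
stop [0.0762 0.0184 0.073 ] [ 0.0763 -0.017   0.073 ]
stop [0.0757 0.0185 0.073 ] [ 0.0758 -0.017   0.073 ]
stop [0.0752 0.0185 0.073 ] [ 0.0753 -0.017   0.073 ]
Vfar [0.066  0.0309 0.055 ] [ 0.0661 -0.0299  0.055 ]
```

>>> drive_tool(
  moves=[
    [[0,0,0,0,0,0,160],[0,0,0,0,0,0,255],[0,0,0,0,0,0,255],[0,0,0,0,0,0,255],[0,0,0,0,0,0,255]],
  ],
  squeeze=20,
)

```text
clock: 10.6
tcp_pos: [0.5789, -0.169, 0.0392]
orientation: [-0.049, 0.706, -0.05, -0.705]
wrist_force: [-1.2, -5.1, 1.2]
finger_gap: 0.0273
```

Run:
```python
from h import *
go([.5786,-.168,.0386],JY)
```

```text
shift [ 0.0006 -0.0009  0.0004] rot [-0.0003 -0.001  -0.002 ] rows 0.02 F [-1.15 -5.09  1.23] tcp [ 0.5789 -0.169   0.0392] gap 0.0273 t 10.6
```

>>> drive_tool(
  moves=[
    [[0,0,-0.002,0,0,0,255],[0,0,-0.004,0,0,0,255],[0,0,-0.006,0,0,0,255],[0,0,-0.0075,0,0,0,255],[0,0,-0.008,0,0,0,255]],
  ],
)

```text
clock: 11.22
tcp_pos: [0.5862, -0.17, 0.0392]
orientation: [0.049, -0.705, 0.05, 0.706]
wrist_force: [-3.8, -3.5, 3.7]
finger_gap: 0.0274
```

```bash
cat >> h.py <<'E'
def J(p):
    d=np.asarray(p)-V0;c,s=np.cos(JY),np.sin(JY);return np.array([c*d[0]+s*d[1],-s*d[0]+c*d[1],p[2]])
def rep():
    st=readout.get_state();c,s=np.cos(JY),np.sin(JY);f=st["wrist_force"]
    print("jig tcp",np.round(J(st["tcp_pos"])*1000,2),"F jig",np.round([c*f[0]+s*f[1],-s*f[0]+c*f[1],f[2]],2),"gap",round(st["finger_gap"],4),"t",round(st["clock"],2),"qv",np.abs(st["qvel"]).max().round(3))
E
python3 -c "
from h import *
rep()
import pickle
st=readout.get_state();im=cams.read_camera('wrist');cv2.imwrite('pics/w7.png',cv2.resize(im[60:330,120:400],None,fx=2.2,fy=2.2,interpolation=cv2.INTER_CUBIC));pickle.dump(st,open('w7.pkl','wb'))
rep()"
```

```text
jig tcp [-4.78 -0.66 39.18] F jig [-3.26 -4.02  3.69] gap 0.0274 t 11.22 qv 0.01
jig tcp [-4.75 -0.7  39.22] F jig [-3.31 -3.52  2.68] gap 0.027 t 11.28 qv 0.003
```

View pics/w7.png

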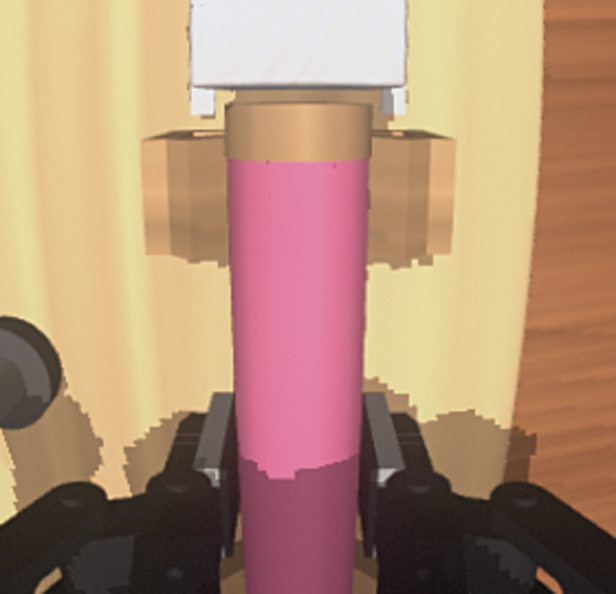

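>>> drive_tool(
  moves=[
    [[0,0,-0.0008,0,0,0,255],[0,0,-0.0014,0,0,0,255],[0,0,-0.002,0,0,0,255],[0,0,-0.0026,0,0,0,255],[0,0,-0.003,0,0,0,255]],
  ],
)

```text
clock: 11.9
tcp_pos: [0.5883, -0.1703, 0.0392]
orientation: [0.049, -0.705, 0.05, 0.706]
wrist_force: [-3.9, -3.0, 3.6]
finger_gap: 0.0274
```

```bash
python3 -c "
from h import *
rep()"
```

```text
jig tcp [-2.62 -0.7  39.17] F jig [-3.48 -3.52  3.56] gap 0.0274 t 11.9 qv 0.006
```

>>> drive_tool(
  moves=[
    [[0,0,-0.0006,0,0,0,255],[0,0,-0.001,0,0,0,255],[0,0,-0.0014,0,0,0,255],[0,0,-0.0018,0,0,0,255],[0,0,-0.0018,0,0,0,255]],
  ],
)

```text
clock: 12.52
tcp_pos: [0.5893, -0.1705, 0.0392]
orientation: [0.049, -0.704, 0.05, 0.707]
wrist_force: [-4.3, -3.7, 4.2]
finger_gap: 0.0271
```

```bash
python3 -c "
from h import *
rep()"
```

```text
jig tcp [-1.58 -0.69 39.18] F jig [-3.76 -4.25  4.18] gap 0.0271 t 12.53 qv 0.001
```

>>> drive_tool(
  moves=[
    [[0,0,-0.0006,0,0,0,255],[0,0,-0.001,0,0,0,255],[0,0,-0.0014,0,0,0,255],[0,0,-0.0016,0,0,0,255],[0,0,-0.0016,0,0,0,255]],
  ],
)

```text
clock: 13.15
tcp_pos: [0.5893, -0.1705, 0.0392]
orientation: [0.049, -0.703, 0.05, 0.708]
wrist_force: [-7.3, -3.1, 5.3]
finger_gap: 0.0272
```

```bash
python3 -c "
from h import *
rep()"
```

```text
jig tcp [-1.61 -0.68 39.16] F jig [-6.75 -4.1   5.31] gap 0.0272 t 13.15 qv 0.002
```

>>> drive_tool(
  moves=[
    [[0,0,-0.001,0,0,0,255],[0,0,-0.0018,0,0,0,255],[0,0,-0.0024,0,0,0,255],[0,0,-0.0028,0,0,0,255],[0,0,-0.0028,0,0,0,255]],
  ],
)

```text
clock: 13.78
tcp_pos: [0.5893, -0.1704, 0.0391]
orientation: [0.049, -0.701, 0.051, 0.71]
wrist_force: [-9.4, -3.3, 8.1]
finger_gap: 0.0274
```

```bash
python3 -c "
from h import *
rep();go([.5786,-.168,.0386],JY)"
```

```text
jig tcp [-1.67 -0.67 39.15] F jig [-8.9  -4.56  8.08] gap 0.0274 t 13.78 qv 0.002
shift [ 0.0007 -0.0009  0.0109] rot [-0.0012  0.0117 -0.0028] rows 0.18 F [-9.45 -3.27  8.08] tcp [ 0.5893 -0.1704  0.0391] gap 0.0274 t 13.78
```

>>> drive_tool(
  moves=[
    [[0,0,-0.0015,0,0,0,255],[0,0,-0.0025,0,0,0,255],[0,0,-0.003,0,0,0,255],[0,0,-0.0034,0,0,0,255],[0,0,-0.0034,0,0,0,255]],
  ],
)

```text
clock: 14.4
tcp_pos: [0.5891, -0.1704, 0.0391]
orientation: [0.049, -0.699, 0.051, 0.712]
wrist_force: [-11.6, -2.9, 9.9]
finger_gap: 0.0271
```

```bash
python3 -c "
from h import *
rep();go([.5786,-.168,.0386],JY)"
```

```text
jig tcp [-1.8  -0.66 39.1 ] F jig [-11.09  -4.46   9.92] gap 0.0271 t 14.4 qv 0.001
shift [ 0.0007 -0.0009  0.0107] rot [-0.0016  0.0182 -0.0032] rows 0.17 F [-11.6   -2.87   9.92] tcp [ 0.5891 -0.1704  0.0391] gap 0.0271 t 14.4
```

>>> drive_tool(
  moves=[
    [[-0.0005,0,-0.001,0,0.009,0.001,255],[-0.0005,0,-0.0015,0,0.018,0.003,255],[-0.0005,0,-0.002,0,0.018,0.003,255],[-0.0005,0,-0.0024,0,0.018,0.003,255],[-0.0005,0,-0.0024,0,0.018,0.003,255]],
  ],
)

```text
clock: 15.02
tcp_pos: [0.5893, -0.1703, 0.0394]
orientation: [0.048, -0.704, 0.052, 0.707]
wrist_force: [-9.6, -3.0, 5.2]
finger_gap: 0.0271
```

```bash
python3 -c "
from h import *
rep();go([.5786,-.168,.0386],JY)"
```

```text
jig tcp [-1.61 -0.53 39.36] F jig [-9.06 -4.31  5.23] gap 0.0271 t 15.03 qv 0.002
shift [ 0.0008 -0.0008  0.0109] rot [-0.0019  0.0042 -0.0062] rows 0.18 F [-9.58 -3.01  5.23] tcp [ 0.5893 -0.1703  0.0394] gap 0.0271 t 15.03
```

>>> drive_tool(
  moves=[
    [[-0.0005,0,-0.0015,0,0.004,0,255],[-0.0005,0,-0.0025,0,0.006,0,255],[-0.0005,0,-0.003,0,0.01,0,255],[-0.0005,0,-0.003,0,0.01,0,255],[-0.0005,0,-0.003,0,0.01,0,255]],
  ],
)

```text
clock: 15.65
tcp_pos: [0.5894, -0.1703, 0.0394]
orientation: [0.048, -0.705, 0.053, 0.705]
wrist_force: [-10.1, -2.8, 6.5]
finger_gap: 0.0273
```

```bash
python3 -c "
from h import *
rep();go([.5786,-.168,.0386],JY)
import pickle
st=readout.get_state();im=cams.read_camera('wrist');cv2.imwrite('pics/w8.png',cv2.resize(im[60:330,120:400],None,fx=2.2,fy=2.2,interpolation=cv2.INTER_CUBIC))"
```

```text
jig tcp [-1.5  -0.53 39.36] F jig [-9.6  -4.18  6.49] gap 0.0273 t 15.65 qv 0.003
shift [ 0.0007 -0.0008  0.0111] rot [-0.0024 -0.0004 -0.0064] rows 0.18 F [-10.09  -2.8    6.49] tcp [ 0.5894 -0.1703  0.0394] gap 0.0273 t 15.65
```

View pics/w8.png

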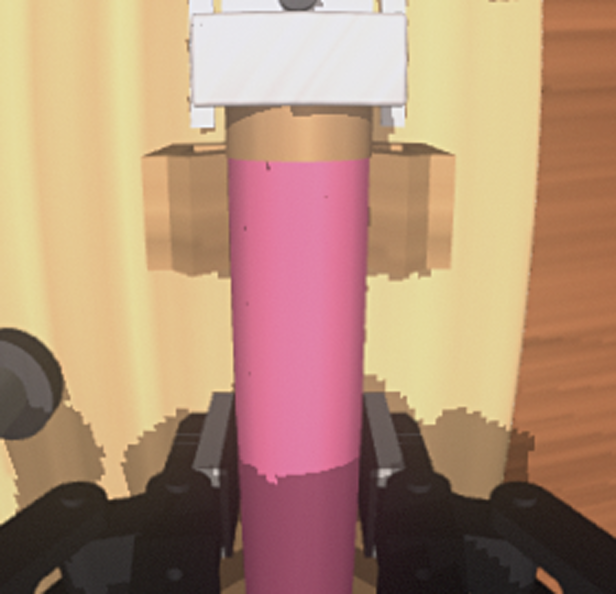

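>>> drive_tool(
  moves=[
    [[-0.0008,0,-0.002,0,0.002,0,255],[-0.0008,0,-0.003,0,0.004,0,255],[-0.0008,0,-0.0036,0,0.006,0,255],[-0.0008,0,-0.004,0,0.008,0,255],[-0.0008,0,-0.004,0,0.008,0,255]],
  ],
)

```text
clock: 16.32
tcp_pos: [0.5895, -0.1703, 0.0393]
orientation: [-0.048, 0.705, -0.053, -0.705]
wrist_force: [-13.0, -3.6, 6.8]
finger_gap: 0.0273
```

```bash
python3 -c "
from h import *
rep();go([.5786,-.168,.0386],JY)"
```

```text
jig tcp [-1.47 -0.52 39.34] F jig [-12.39  -5.39   6.77] gap 0.0273 t 16.32 qv 0.002
shift [ 0.0007 -0.0007  0.0111] rot [-0.003  -0.001  -0.0067] rows 0.18 F [-13.02  -3.61   6.77] tcp [ 0.5895 -0.1703  0.0393] gap 0.0273 t 16.32
```

>>> drive_tool(
  moves=[
    [[-0.0006,0,-0.0036,0,0.004,0,255],[-0.0006,0,-0.0036,0,0.004,0,255],[-0.0006,0,-0.0036,0,0.004,0,255],[-0.0006,0,-0.0036,0,0.004,0,255],[-0.0006,0,-0.0036,0,0.004,0,255]],
  ],
)

```text
clock: 16.95
tcp_pos: [0.5894, -0.1703, 0.0394]
orientation: [0.048, -0.704, 0.053, 0.706]
wrist_force: [-11.7, -3.6, 6.2]
finger_gap: 0.0276
```

```bash
python3 -c "
from h import *
rep()"
```

```text
jig tcp [-1.51 -0.51 39.38] F jig [-11.05  -5.16   6.21] gap 0.0276 t 16.95 qv 0.001
```

>>> drive_tool(
  moves=[
    [[0,0,0,0,0,0,255],[0,0,0,0,0,0,255],[0,0,0,0,0,0,90],[0,0,0,0,0,0,90],[0,0,0,0,0,0,90]],
  ],
)

```text
clock: 17.58
tcp_pos: [0.5897, -0.1698, 0.0392]
orientation: [0.048, -0.705, 0.053, 0.706]
wrist_force: [-0.1, 0.4, 0.4]
finger_gap: 0.0551
```

>>> drive_tool(
  moves=[
    [[0,0,0,0,0,0,90],[-0.03,0,0,0,0,0,90],[-0.06,0,0,0,0,0,90],[-0.1,0,0,0,0,0,0],[-0.14,0,0,0,0,0,0]],
  ],
)

```text
clock: 18.2
tcp_pos: [0.5899, -0.1688, 0.1803]
orientation: [0.048, -0.705, 0.053, 0.706]
wrist_force: [-0.2, -1.0, 1.0]
finger_gap: 0.0852
```

```bash
python3 -c "
from h import *
import pickle
rep()
cams.read_camera('top')
st=readout.get_state();im=cams.read_camera('wrist');cv2.imwrite('pics/w9.png',cv2.resize(im,(800,600),interpolation=cv2.INTER_CUBIC));pickle.dump(st,open('w9.pkl','wb'))
im=cams.read_camera('top');cv2.imwrite('pics/t9.png',cv2.resize(im[110:250,270:420],None,fx=4,fy=4,interpolation=cv2.INTER_CUBIC))
im=cams.read_camera('side');cv2.imwrite('pics/s9.png',cv2.resize(im[200:350,220:400],None,fx=4,fy=4,interpolation=cv2.INTER_CUBIC))"
```

```text
jig tcp [ -1.25   1.03 180.25] F jig [-0.04 -0.97  0.97] gap 0.0852 t 18.2 qv 0.715
```

View pics/w9.png

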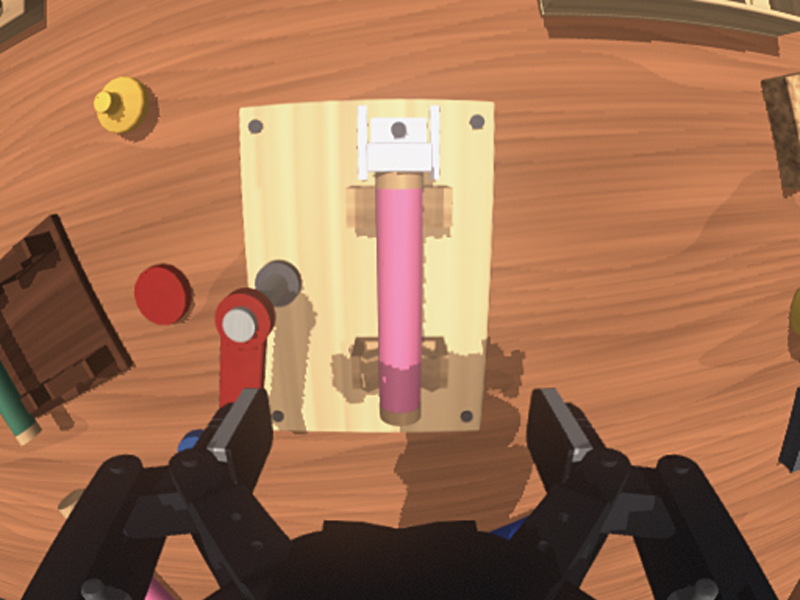

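View pics/t9.png

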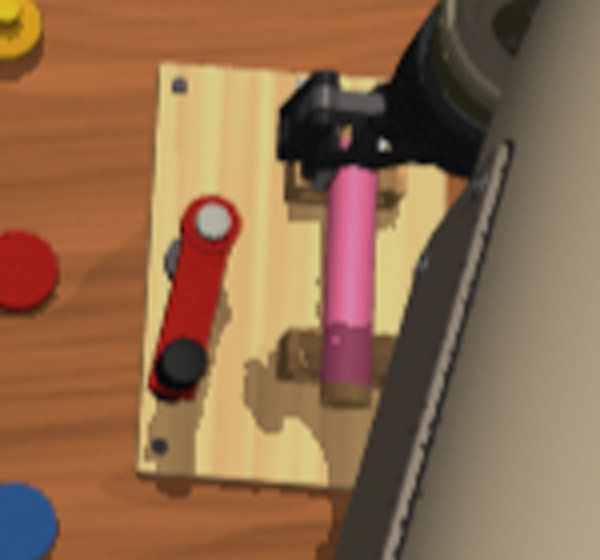

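View pics/s9.png

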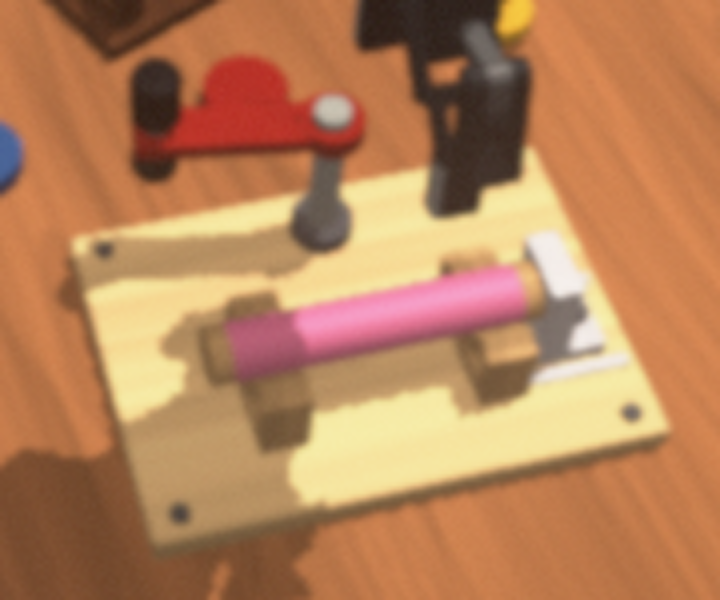

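```bash
python3 -c "
from h import *
st=readout.get_state();print(st['joint_pos'].round(3));rep()
T=lambda u,v:(270+(u+.5)/4-.5,110+(v+.5)/4-.5)
k=onz('top',T(183,362),.140);print(k,J(k))
im=cams.read_camera('side')
S=lambda u,v:(220+(u+.5)/4-.5,200+(v+.5)/4-.5)
k2=onz('side',S(156,76),.140);print(k2,J(k2))
p=J(k)[:2]-[0,.085];print(np.hypot(*p),np.arctan2(-p[1],-p[0]))
"
```

```text
[-0.406  0.406  0.055  1.217 -0.006  2.878]
jig tcp [ -0.43   0.81 180.09] F jig [-0.05  0.62 -0.18] gap 0.0854 t 18.4 qv 0.044
[ 0.51998949 -0.05863116  0.14      ] [-0.0858565   0.10037018  0.14      ]
[ 0.52214287 -0.0605109   0.14      ] [-0.08346188  0.09880932  0.14      ]
0.08722144908473342 -0.17714525872336978
```

```bash
cat >> h.py <<'E'
def knob(q,z,r=.085,dx=0.,dy=0.):
    c,s=np.cos(JY),np.sin(JY);x=-r*np.cos(q)+dx;y=.085+dy-r*np.sin(q)
    return np.array([V0[0]+c*x-s*y,V0[1]+s*x+c*y,z])
E
python3 -c "
from h import *
print(knob(-.175,.14));go(knob(-.175,.175),JY-.175)"
```

```text
[ 0.52204347 -0.05949724  0.14      ]
shift [ 0.0033 -0.0986  0.0827] rot [ 0.172   0.0012 -0.0064] rows 2.06 F [-0.64  0.18 -0.02] tcp [ 0.5899 -0.1689  0.1788] gap 0.0854 t 18.45
```

```bash
python3 -c "
from h import *
go(knob(-.175,.178),JY+.1)"
```

```text
shift [ 0.0003 -0.0986  0.0827] rot [-0.103   0.0021 -0.0061] rows 2.06 F [-0.64  0.18 -0.02] tcp [ 0.5899 -0.1689  0.1788] gap 0.0854 t 18.45
```

>>> drive_tool(
  moves=[
    [[0,-0.045,0.04,-0.05,0.002,-0.006,0],[0,-0.0985,0.0825,-0.103,0.002,-0.006,0],[0,-0.0985,0.0825,-0.103,0.002,-0.006,0],[0,-0.0985,0.0825,-0.103,0.002,-0.006,0],[0,-0.0985,0.0825,-0.103,0.002,-0.006,0]],
  ],
)

```text
clock: 19.08
tcp_pos: [0.523, -0.0605, 0.1779]
orientation: [0.014, -0.707, 0.015, 0.707]
wrist_force: [-0.3, -0.3, 0.0]
finger_gap: 0.0851
```

```bash
python3 -c "
from h import *
import pickle
go(knob(-.175,.110),JY+.1);print(readout.get_state()['joint_pos'].round(3))
st=readout.get_state();im=cams.read_camera('wrist');cv2.imwrite('pics/w10.png',im);pickle.dump(st,open('w10.pkl','wb'))
print(proj('wrist',knob(-.175,.14),st))"
```

```text
shift [ 0.0679 -0.001   0.001 ] rot [-0.001   0.0001 -0.0003] rows 1.09 F [-0.34 -0.31  0.02] tcp [ 0.523  -0.0605  0.1779] gap 0.0851 t 19.07
[-0.267  0.242 -0.182  1.146 -0.     2.915]
[255.48782156 227.33883091]
```

View pics/w10.png

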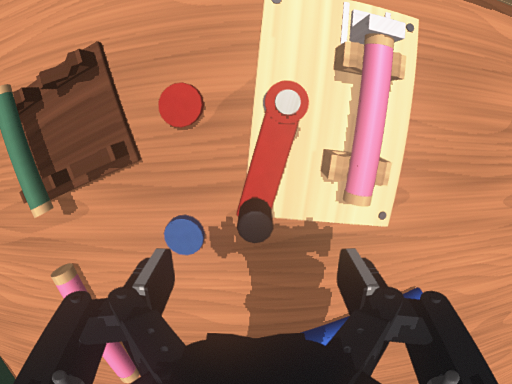

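>>> drive_tool(
  moves=[
    [[0.03,-0.001,0.001,0,0,0,0],[0.055,-0.001,0.001,0,0,0,0],[0.067,-0.001,0.001,0,0,0,0],[0.067,-0.001,0.001,0,0,0,90],[0.067,-0.001,0.001,0,0,0,120]],
  ],
  squeeze=25,
)

```text
clock: 19.75
tcp_pos: [0.5229, -0.06, 0.1117]
orientation: [-0.015, 0.707, -0.015, -0.707]
wrist_force: [0.2, -0.0, -0.2]
finger_gap: 0.0514
```

>>> drive_tool(
  moves=[
    [[0,0,0,0,0,0,160],[0,0,0,0,0,0,255],[0,0,0,0,0,0,255],[0,0,0,0,0,0,255],[0,0,0,0,0,0,255]],
  ],
)

```text
clock: 20.38
tcp_pos: [0.5237, -0.0603, 0.1129]
orientation: [-0.014, 0.708, -0.015, -0.706]
wrist_force: [-0.9, -0.2, 6.2]
finger_gap: 0.0242
```

```bash
python3 -c "
from h import *
import pickle
go(knob(-.175,.110),JY+.1)
st=readout.get_state();im=cams.read_camera('wrist');cv2.imwrite('pics/w11.png',im)"
```

```text
shift [ 0.0029 -0.0007  0.0017] rot [-0.0016 -0.0035 -0.0012] rows 0.05 F [-0.94 -0.24  6.18] tcp [ 0.5237 -0.0603  0.1129] gap 0.0242 t 20.38
```

View pics/w11.png

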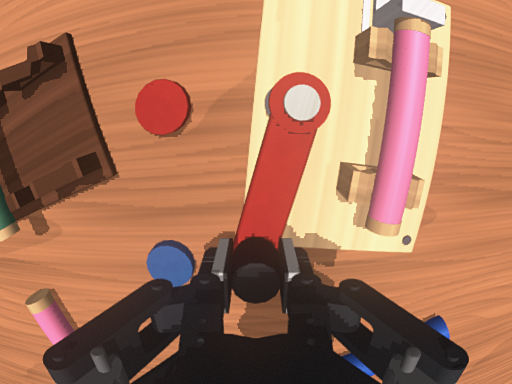

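```bash
cat >> h.py <<'E'
def swing(dqs,rotf=1.0):
    st=readout.get_state();R=Rq(st["orientation"]);P=knob(0,0);piv=knob(0,0,r=0.)
    v=(st["tcp_pos"]-piv)[:2];jv=J(st["tcp_pos"])[:2]-[0,.085]
    print("q now",round(np.arctan2(-jv[1],-jv[0]),3),"rho",round(np.hypot(*v),4));rep()
    for d in dqs:
        Q=np.array([[np.cos(d),-np.sin(d)],[np.sin(d),np.cos(d)]])
        w=Q@v-v;sh=R.T@np.array([*w,0]);rt=R.T@np.array([0,0,d*rotf])
        print(d,np.round(sh,4),np.round(rt,3))
E
python3 -c "
from h import *
swing([.12,.24,.36,.48,.6])"
```

```text
q now -0.172 rho 0.0832
jig tcp [-81.95  99.27 112.86] F jig [-0.81 -0.03  5.71] gap 0.0243 t 20.43 qv 0.003
0.12 [0.     0.0098 0.0021] [-0.12  0.   -0.  ]
0.24 [0.     0.0197 0.003 ] [-0.24   0.    -0.001]
0.36 [0.     0.0297 0.0027] [-0.36   0.    -0.001]
0.48 [0.     0.0395 0.0012] [-0.48   0.001 -0.002]
0.6 [ 0.0001  0.0491 -0.0014] [-0.6    0.001 -0.002]
```

>>> drive_tool(
  moves=[
    [[0,0.0098,0.0021,-0.12,0,0,255],[0,0.0197,0.003,-0.24,0,0,255],[0,0.0297,0.0027,-0.36,0,0,255],[0,0.0395,0.0012,-0.48,0,0,255],[0,0.0491,-0.0014,-0.6,0,0,255]],
  ],
)

```text
clock: 21.05
tcp_pos: [0.5226, -0.1093, 0.1129]
orientation: [0.197, 0.68, 0.196, -0.678]
wrist_force: [0.8, 1.6, 0.1]
finger_gap: 0.0243
```

```bash
python3 -c "
from h import *
swing([.1,.2,.3,.4,.5])"
```

```text
q now 0.424 rho 0.0836
jig tcp [-76.17  50.59 112.92] F jig [0.53 1.74 0.11] gap 0.0243 t 21.05 qv 1.077
0.1 [0.     0.0081 0.0019] [-0.1  0.  -0. ]
0.2 [0.     0.0164 0.003 ] [-0.2  0.  -0. ]
0.3 [0.     0.0248 0.0032] [-0.3    0.001 -0.001]
0.4 [0.0001 0.0331 0.0026] [-0.4    0.001 -0.001]
0.5 [0.0001 0.0413 0.0012] [-0.5    0.001 -0.001]
```

>>> drive_tool(
  moves=[
    [[0,0.0081,0.0019,-0.1,0,0,255],[0,0.0164,0.003,-0.2,0,0,255],[0,0.0248,0.0032,-0.3,0,0,255],[0,0.0331,0.0026,-0.4,0,0,255],[0,0.0413,0.0012,-0.5,0,0,255]],
  ],
)

```text
clock: 21.68
tcp_pos: [0.5435, -0.1448, 0.1129]
orientation: [0.36, 0.61, 0.359, -0.608]
wrist_force: [0.0, 1.6, 1.1]
finger_gap: 0.0244
```

```bash
python3 -c "
from h import *
swing([.06,.12,.18,.24,.3])"
```

```text
q now 0.922 rho 0.0837
jig tcp [-50.57  18.36 112.94] F jig [-0.19  1.59  1.07] gap 0.0244 t 21.68 qv 0.842
0.06 [0.     0.0049 0.0013] [-0.06  0.   -0.  ]
0.12 [0.     0.0098 0.0022] [-0.12  0.   -0.  ]
0.18 [0.     0.0148 0.0029] [-0.18  0.   -0.  ]
0.24 [0.     0.0198 0.0033] [-0.24  0.   -0.  ]
0.3 [0.     0.0248 0.0033] [-0.3    0.001 -0.   ]
```

>>> drive_tool(
  moves=[
    [[0,0.0049,0.0013,-0.06,0,0,255],[0,0.0098,0.0022,-0.12,0,0,255],[0,0.0148,0.0029,-0.18,0,0,255],[0,0.0198,0.0033,-0.24,0,0,255],[0,0.0248,0.0033,-0.3,0,0,255]],
  ],
)

```text
clock: 22.3
tcp_pos: [0.5627, -0.1591, 0.113]
orientation: [0.446, 0.549, 0.447, -0.548]
wrist_force: [-2.0, 1.5, 3.4]
finger_gap: 0.0243
```

```bash
python3 -c "
from h import *
swing([.05,.1,.15,.2,.25]);print(readout.get_state()['joint_pos'].round(2))"
```

```text
q now 1.209 rho 0.0836
jig tcp [-29.56   6.82 112.95] F jig [-2.21  1.2   3.38] gap 0.0243 t 22.3 qv 0.481
0.05 [-0.      0.004   0.0011] [-0.05  0.   -0.  ]
0.1 [0.     0.0081 0.002 ] [-0.1  0.  -0. ]
0.15 [0.     0.0122 0.0028] [-0.15  0.   -0.  ]
0.2 [0.     0.0164 0.0033] [-0.2  0.  -0. ]
0.25 [0.     0.0205 0.0036] [-0.25  0.   -0.  ]
[-0.41  0.39 -0.14  1.04  0.    1.36]
```

>>> drive_tool(
  moves=[
    [[0,0.004,0.0011,-0.05,0,0,255],[0,0.0081,0.002,-0.1,0,0,255],[0,0.0122,0.0028,-0.15,0,0,255],[0,0.0164,0.0033,-0.2,0,0,255],[0,0.0205,0.0036,-0.25,0,0,255]],
  ],
)

```text
clock: 22.92
tcp_pos: [0.5817, -0.1666, 0.113]
orientation: [0.511, 0.488, 0.512, -0.488]
wrist_force: [0.0, 1.0, 2.3]
finger_gap: 0.024
```

```bash
python3 -c "
from h import *
swing([.03,.06,.09,.12,.14])
cv2.imwrite('pics/w12.png',cams.read_camera('wrist'))"
```

```text
q now 1.454 rho 0.0835
jig tcp [ -9.69   2.08 112.99] F jig [-0.1   0.98  2.33] gap 0.024 t 22.93 qv 0.387
0.03 [-0.      0.0024  0.0007] [-0.03 -0.   -0.  ]
0.06 [-0.      0.0048  0.0014] [-0.06 -0.   -0.  ]
0.09 [-0.      0.0073  0.0019] [-0.09 -0.   -0.  ]
0.12 [-0.      0.0097  0.0024] [-0.12 -0.   -0.  ]
0.14 [-0.      0.0114  0.0027] [-0.14 -0.   -0.  ]
```

View pics/w12.png

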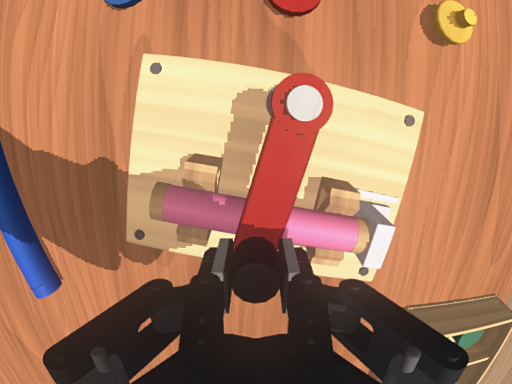

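>>> drive_tool(
  moves=[
    [[0,0.0024,0.0007,-0.03,0,0,255],[0,0.0048,0.0014,-0.06,0,0,255],[0,0.0073,0.0019,-0.09,0,0,255],[0,0.0093,0.0023,-0.115,0,0,255],[0,0.0093,0.0023,-0.115,0,0,255]],
  ],
)

```text
clock: 23.6
tcp_pos: [0.5926, -0.1686, 0.113]
orientation: [0.54, 0.458, 0.539, -0.456]
wrist_force: [-0.7, 0.9, 1.9]
finger_gap: 0.0243
```

```bash
python3 -c "
from h import *
swing([.0,.01])"
```

```text
q now 1.588 rho 0.0834
jig tcp [  1.41   1.65 113.01] F jig [-0.83  0.77  1.92] gap 0.0243 t 23.6 qv 0.009
0.0 [0. 0. 0.] [0. 0. 0.]
0.01 [0.     0.0008 0.0002] [-0.01  0.   -0.  ]
```

>>> drive_tool(
  moves=[
    [[0,0,0,0,0,0,255],[0,0,0,0,0,0,120],[0,0,0,0,0,0,80],[0,0,0,0,0,0,80],[0,0,0,0,0,0,80]],
  ],
)

```text
clock: 24.22
tcp_pos: [0.5927, -0.1686, 0.113]
orientation: [0.54, 0.458, 0.539, -0.456]
wrist_force: [0.2, -0.1, -0.4]
finger_gap: 0.0588
```

>>> drive_tool(
  moves=[
    [[-0.02,0,0,0,0,0,80],[-0.05,0,0,0,0,0,80],[-0.09,0,0,0,0,0,80],[-0.12,0,0,0,0,0,80],[-0.12,0,0,0,0,0,80]],
  ],
)

```text
clock: 24.85
tcp_pos: [0.5939, -0.1695, 0.2361]
orientation: [0.542, 0.459, 0.537, -0.456]
wrist_force: [0.2, -0.0, 0.1]
finger_gap: 0.0584
```

```bash
python3 -c "
from h import *
import pickle
rep()
st=readout.get_state();im=cams.read_camera('wrist');cv2.imwrite('pics/w13.png',cv2.resize(im,(800,600),interpolation=cv2.INTER_CUBIC));pickle.dump(st,open('w13.pkl','wb'))
im=cams.read_camera('side');cv2.imwrite('pics/s13.png',cv2.resize(im[180:350,220:400],None,fx=3.5,fy=3.5,interpolation=cv2.INTER_CUBIC))"
```

```text
jig tcp [  2.83   0.93 236.07] F jig [ 0.22 -0.01  0.14] gap 0.0584 t 24.85 qv 0.068
```

View pics/w13.png

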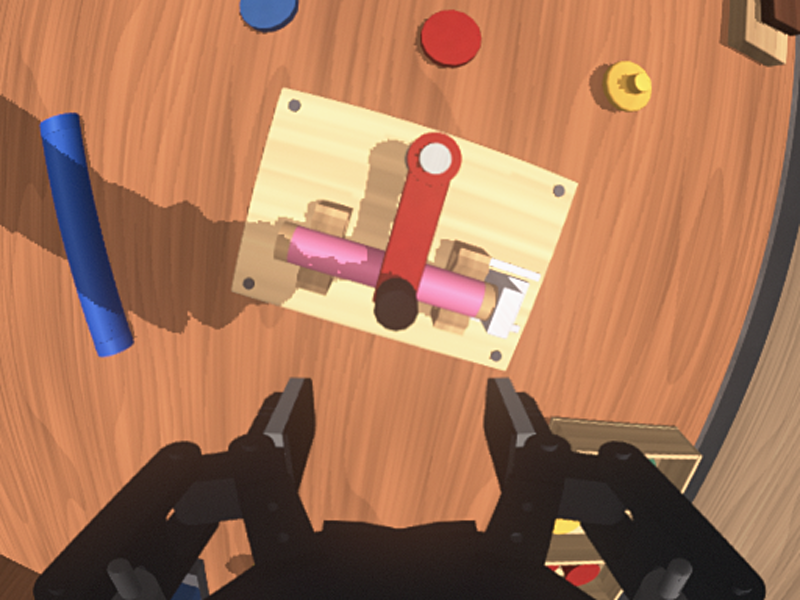

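View pics/s13.png

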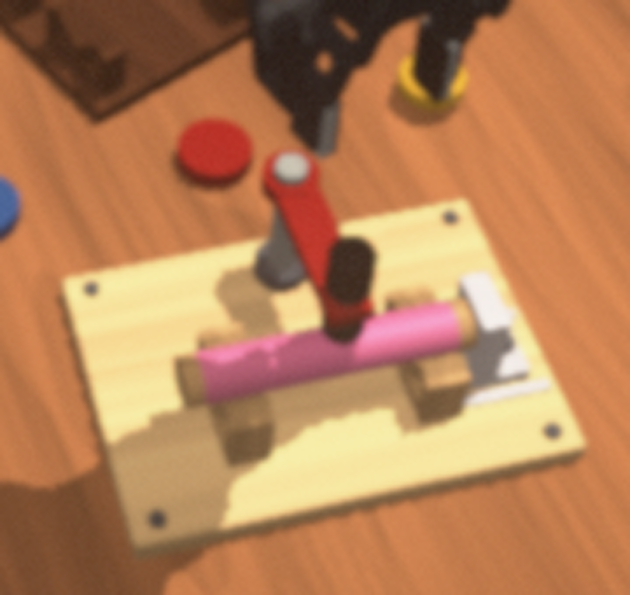

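```bash
python3 -c "
from h import *
st=readout.get_state();im=cams.read_camera('wrist')
cv2.imwrite('pics/w14.png',cv2.resize(im[70:230,150:370],None,fx=3.6,fy=3.6,interpolation=cv2.INTER_CUBIC))
import pickle;pickle.dump(st,open('w14.pkl','wb'))
C=lambda u,v:((u+.5)/1.5625-.5,(v+.5)/1.5625-.5)
p=onz('wrist',C(435,157),.102,st);k=onz('wrist',C(397,304),.14,st)
a=J(p);b=J(k);print(a,b,np.arctan2(a[1]-b[1],a[0]-b[0]))
im2=im.copy()
"
```

```text
[-0.00307986  0.08675449  0.102     ] [-0.00079819  0.0064356   0.14      ] 1.5991962700100177
```

View pics/w14.png

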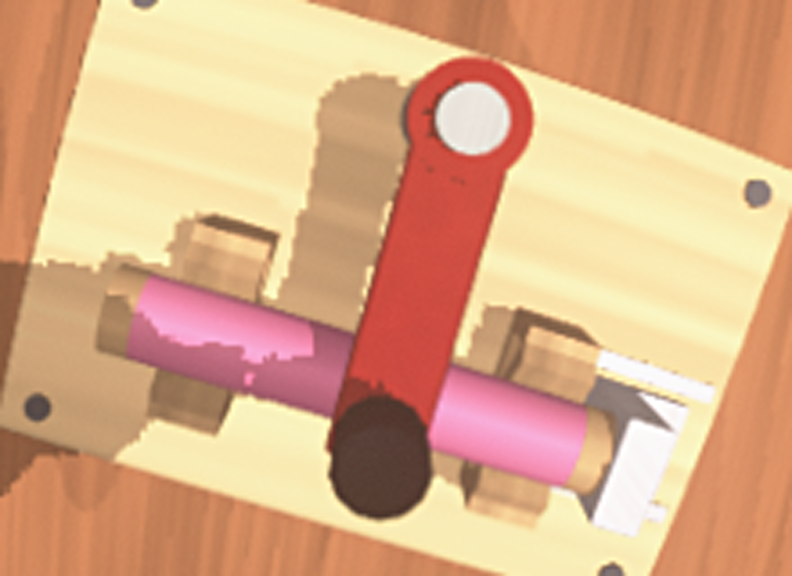

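```bash
python3 -c "
from h import *
import pickle
np.set_printoptions(precision=4,suppress=True)
st=pickle.load(open('w14.pkl','rb'))
C=lambda u,v:(150+(u+.5)/3.6-.5,70+(v+.5)/3.6-.5)
for n,q,z in [('end top',(610,443),.069),('end top-left',(600,410),.0665),('stop edge a',(637,397),.073),('stop edge b',(594,522),.073),('end lower side',(575,492),.055),('rear lower',(98,335),.055)]:
    print(n,J(onz('wrist',C(*q),z,st)))
for x,y,z in [(.0768,0,.069),(.0768,.008,.0665),(.0768,-.018,.073),(.0768,.018,.073),(.0768,-.013,.06)]:
    c,s=np.cos(JY),np.sin(JY);p=proj('wrist',[V0[0]+c*x-s*y,V0[1]+s*x+c*y,z],st);print(x,y,z,(p-[150,70])*3.6)
"
```

```text
end top [0.0731 0.0084 0.069 ]
end top-left [0.0671 0.0167 0.0665]
stop edge a [0.0746 0.0252 0.073 ]
stop edge b [ 0.0763 -0.0159  0.073 ]
end lower side [ 0.0724 -0.0136  0.055 ]
rear lower [-0.0865 -0.0094  0.055 ]
0.0768 0 0.069 [610.0508 470.214 ]
0.0768 0.008 0.0665 [617.5906 444.0264]
0.0768 -0.018 0.073 [591.6992 527.2965]
0.0768 0.018 0.073 [633.9131 419.9951]
0.0768 -0.013 0.06 [589.6849 498.227 ]
```

```bash
python3 -c "
from h import *
st=readout.get_state();R=Rq(st['orientation']);print(st['tcp_pos'],J(st['tcp_pos']+R@cams.camera_params('wrist')['mount'][:3,3]))
c,s=np.cos(JY),np.sin(JY)
print(R.T@np.array([.075*c,.075*s,0]))"
```

```text
[ 0.59194119 -0.16860418  0.23185549] [-0.02243278  0.07693685  0.3742461 ]
[3.70165678e-05 7.15435083e-02 2.25061113e-02]
```

>>> drive_tool(
  moves=[
    [[0,0.03,0.01,0,0,0,80],[0,0.06,0.02,0,0,0,80],[0,0.095,0.03,0,0,0,80],[0,0.095,0.03,0,0,0,80],[0,0.095,0.03,0,0,0,80]],
  ],
)

```text
clock: 25.62
tcp_pos: [0.6896, -0.1823, 0.2301]
orientation: [0.538, 0.457, 0.541, -0.457]
wrist_force: [-0.0, -0.3, -0.3]
finger_gap: 0.0589
```

```bash
python3 -c "
from h import *
st=readout.get_state();im=cams.read_camera('wrist')
cv2.imwrite('pics/w15.png',cv2.resize(im[100:250,80:280],None,fx=4,fy=4,interpolation=cv2.INTER_CUBIC))
import pickle;pickle.dump(st,open('w15.pkl','wb'));print(st['tcp_pos'])
for x,y,z in [(.0768,0,.069),(.0768,-.018,.073),(.0768,.018,.073),(.0768,-.014,.055),(.0768,.014,.055),(-.083,0,.069)]:
    c,s=np.cos(JY),np.sin(JY);p=proj('wrist',[V0[0]+c*x-s*y,V0[1]+s*x+c*y,z],st);print(x,y,z,((p-[80,100])*4).round(0))
"
```

```text
[ 0.68963998 -0.18230952  0.23012038]
0.0768 0 0.069 [617. 302.]
0.0768 -0.018 0.073 [596. 369.]
0.0768 0.018 0.073 [635. 240.]
0.0768 -0.014 0.055 [606. 337.]
0.0768 0.014 0.055 [635. 242.]
-0.083 0 0.069 [ 78. 143.]
```

View pics/w15.png

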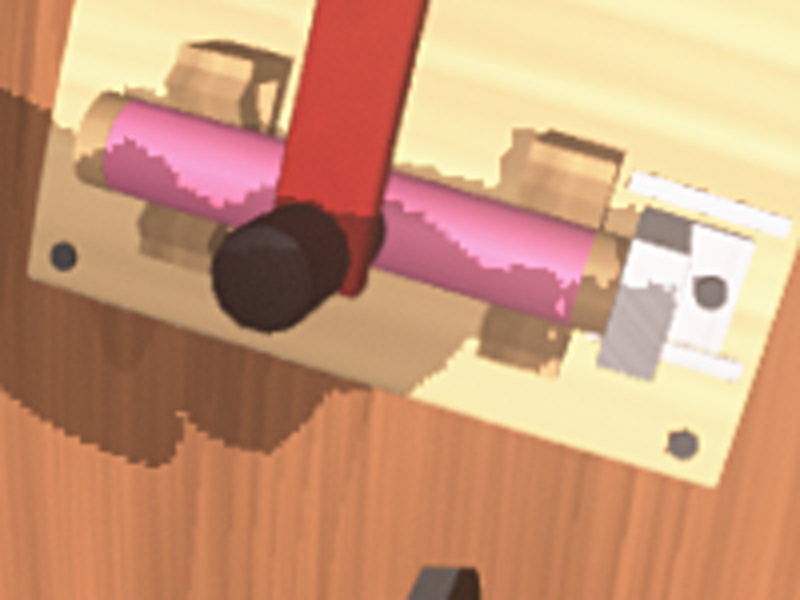

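```bash
python3 -c "
from h import *
rep();print(env.hand_in())"
```

```text
jig tcp [ 99.27   1.49 230.98] F jig [ 0.85 -0.96 -0.43] gap 0.0584 t 25.68 qv 0.022
the job is handed in; nothing more can be done
None
```

I moved the pink pole from the rack to the V-blocks, slid it against the stop, swung the strap across it and let go. The job was handed in at about 25.7 s; no verdict was reported.

**Laying it in:** I set the pole down about 11 mm short of the stop. I then opened the fingers so it could settle into the blocks. The wrist picture showed it centred to within about 1 mm.

**Pushing to the stop:** I slid it with a light grip until it stopped moving, then pressed. The wrist force along the V reached 11–12 N. Sliding drag alone was 3.3–3.8 N, so I estimate 7–9 N on the stop. That contact force is inferred, not measured.

**Strap:** I gripped the knob and swung the strap to about 1.59 rad by the tool position (1.60 by the wrist image). I then released it and backed the arm away.

**Last checks:**
- One angled view seemed to show a gap of about 4 mm between the pole and the stop. A second view from nearly above the stop showed no gap, and the pole's lower corner was within about 2 mm of where contact puts it. I trusted the second view.
- The shoe's 9 N press on the pole was not measured directly. I inferred it from the strap's angle and from the strap lying over the pole.
- I moved nothing near the green pole, the wheels or the spinning top. I did not measure their positions again.

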